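# Set the turned leg to the pointer and lock the carving jig

### The arm

A 6-joint arm with a two-finger parallel gripper is mounted at the origin on the work surface. World frame = base frame: x ahead of the robot, y to its left, z up, the work surface at z = 0. Lengths are in m, angles in rad, forces in N, time in s.
With the tool pointing down it reaches from about 0.375 to 0.9 m from the base axis. Payload 3.1 kg.
Tool frame: the origin (TCP) lies on the centre line of the jaws, within the pads' length; the fingertips stand 19 mm ahead of it and the grasp point (between the pads) is the TCP; z points along the fingers, y is the line along which they close (so a half turn about z gives the same grasp; the last joint's range is limited). The gripper opens to 85 mm and grips with 20 to 120 N. Pads are 22 mm wide; open, the fingers measure 114 mm over their backs; the gripper's body (76 mm by 85 mm) begins 54 mm behind the grasp point. The pads swing forward as they close: fully open they stand 13 mm farther back than shut.
Start: joints at [-1.504, 0.527, 1.433, -0, 1.181, -0.178], TCP at [0.152, -0.606, 0.25] pointing down, gripper open.
Joint ranges: [-3.08, 3.08], [-0.75, 2.2], [0.22, 2.44], [-1.43, 4.57], [0, 2.65], [-2.85, 2.85]. Speed limits (rad/s): [2.79, 2.79, 3.14, 3.14, 3.14, 3.14].

### API

Orientations are given as a unit quaternion [x, y, z, w].
In Python, from station import manip, cams, sign_off gives the robot as it stands.
- The arm moves only by the tool carry_out, never from a script. Its argument "targets" is a list that holds one entry, the list of rows, each a list of 7 numbers: the shift along the tool's x, y, z in cm, then the turn, a rotation vector about the tool's x, y, z in degrees, then the finger opening in cm, from 0 to 8.54. A call has 1 to 12 rows; each row is the pose to reach, as a shift and turn from the pose commanded when the call began, along the tool's axes at that moment; what a row does not reach only later rows make up. A row lasts 1/12 s, in which the tool goes at most 41.7 mm and 7.16 degrees, less where a joint would pass 70% of its speed; a pose out of reach is approached as far as the arm can. A call with a gripper value outside its range is refused whole. The fingers move at their own pace and stop on an object; "force" is the grip in N (left out, the last holds). Time passes only in rows, so rows that repeat a pose let the fingers close. It gives the time, the measured TCP pose, the force, the opening and the grip force at its end, in the units of the state.
- manip.sense(): the state, without advancing time (a new reading comes with each control period).
- cams.snapshot(name): name is "side" or "top" or "wrist"; returns the picture (384x512x3 uint8, red, green, blue); there is no depth.
- cams.camera_info(name): a dict with "K" (3x3 intrinsics, pixels), "k1" (the pictures are not rectified: a ray, as slopes to the right and down, at radius r is drawn at 1 + k1 r^2 times it, then the intrinsics apply), "T" (4x4, takes a point from camera to world coordinates). Camera axes: x right, y down, z forward; pixel columns grow to the right and rows downward; lengths in m; the calibration is good to about 2 mm. A picture is of the moment at which its call begins: read the wrist's pose just before it. camera_info takes no time and is no camera call; for the wrist camera it gives the pose at the moment of the call.
- sign_off(): hands the job in; it is judged then, once.
The state is a dict: "t": time; "q": joint angles; "qd": joint speeds; "tau": joint torques, N m; "tcp_pos": TCP position; "tool_rot": TCP orientation; "force": force on the tool from outside, world axes, zero at the start; "ft_torque": the same for the moment, N m; "finger_gap": opening from 0.0 (shut) to 1.0 (fully open); "gripper_force": force on a finger pad.
Only numpy, scipy, OpenCV 4.12 (cv2) and the standard library are available. Lean on these libraries where they do the work, as an engineer would, in place of code of your own. Each camera call takes 0.05 s, during which the arm holds its last target. There are 200 camera calls.

### The job

Get the carving jig ready: turn the leaning wooden leg in it until the mortised block on the leg's side squarely faces the jig's steel pointer, and let go of it. Then put the fork key over the jig's clamping screw and tighten the screw clockwise until it comes up against its firm stop. Finally stand the key upright in its open wooden stand again, fork down, with the leg still set to the pointer, and leave the glue bottle, the mallet and the wax tin undisturbed.

Things in the scene. Friction and masses are not known exactly. Their poses are not given: they have to be found in the camera images.
- jig: Carving jig fixed to the bench: plywood base 200 (x) x 320 (y) x 20 mm, origin at its underside's centre, z up. Its steel collet holds a turned wooden leg leaning 35 degrees from vertical, top towards jig -x (the robot). A steel pointer on a bent rod stands on the leg's upper side (+x). A round boss, 44 mm across, top 40 mm above the bench, at jig x -20, y +125 mm, carries the clamping screw.
- axis_foot (a point): point on the leg's axis where the leg leaves the collet's mouth (35, 0, 90 mm in the jig's frame); the axis runs from here to point leg_top.
- leg_top (a point): centre of the leg's top end, on the axis, 146 mm from axis_foot. The last 42 mm of the leg below it are a plain cylinder 40 mm across, the place to grip; below that a 32 mm neck, then from 39 to 81 mm above the collet the side block.
- leg (a joint): turn of the leg about its leaning axis (rad), anticlockwise positive seen from the leg's top. At 0 the block faces straight away from the pointer; at +3.14 or -3.14 it faces the pointer squarely. Stops at +-4.2. It turns with even friction of about 0.2 N m and stays where it is left.
- block_face (a point): centre of the outer face of the square wooden block (34 mm wide, 42 mm high) on the leg's side, 45 mm from the leg's axis and 60 mm along it from the collet; the face has a dark upright mortise slot.
- pointer_tip (a point): tip of the jig's steel pointer, 53 mm from the leg's axis, 60 mm along it from the collet, in the vertical plane of the lean. Its rod stands up to 87 mm from the axis and ends 66 mm along it.
- screw (a joint): turn of the clamping screw about its vertical axis (rad); grows as it is tightened, clockwise from above; it starts loose and comes up hard against its stop at 1.8. At 0 its bar head lies along the jig's x axis, so the bar's direction is jig yaw minus this value. Friction about 0.06 N m.
- screw_head (a point): centre of the top of the clamping screw's head, 59 mm above the bench: an upright steel bar 36 mm long, 8 mm thick, 13 mm high, standing 6 mm clear of the boss; on the screw's axis. The point's z is up.
- key: Fork key, 123 mm long, 0.2 kg, standing in its stand. Origin at its foot's centre, z up. Foot: steel fork 32 (x) x 28 (y) mm, two 8 mm tines, slot 12 mm wide, 15 mm deep, right through along x. Then a 16 mm shank and a flat wooden grip 50 (x) x 16 (y) mm, 75 to 123 mm above the foot. Seated on the screw's bar the foot is 15 mm below the bar's top; if slot and bar are out of line it rides on top.
- stand: Key stand: fixed open-topped dark wooden box 82 x 82 x 32 mm, walls and floor 7 mm thick. Origin at the centre of its underside.
- stand_floor (a point): centre of the stand's inner floor (68 x 68 mm), 7 mm above the bench, where the key stands.
- glue: white glue bottle, 60 mm across, 150 mm high, origin at the centre of its underside. Bystander.
- mallet: wooden joiner's mallet lying flat: head 75 x 130 x 60 mm, 200 mm handle towards its own -x. Origin under the head's centre. Bystander.
- wax: plain steel wax tin, 84 mm across, 50 mm high, origin at the centre of its underside. Bystander.

How it is judged:
By the outcome, as a careful person would: the job done as asked, in the order asked, and still so for the second after the job is handed in, with the robot touching nothing.
It also fails if it takes over 72 s, if anything falls off the work surface, if the arm or the gripper's body presses on something with over 40 N, if the wrist force passes 120 N, or if a joint passes its speed limit or range.

## Working session

There is one attempt and no reset: what is moved stays moved. The work goes in short steps, Python scripts to look and compute and a tool call to move; the robot and the scene stay as the last step left them, time stands still between calls to the robot, and variables do not carry over. Pictures are saved under pics/ and viewed, at most 10 in all, crops included, and the job is handed in when it is done.

Besides the shell and the picture viewer there is one more tool, called after "Emit:" by a JSON object that holds its "api" and its "payload", one argument or row to a line. carry_out: Moves the arm, as the interface text tells. Its arguments: {"type":"object","properties":{"targets":{"type":"array"},"force":{"type":"number"}},"required":["targets"]}

```bash
ls; mkdir -p pics; python3 - <<'E'
from station import manip, cams
import cv2,numpy as np
print(manip.sense())
for n in("top","side"):
    im=cams.snapshot(n); cv2.imwrite(f"pics/{n}0.png",im[:,:,::-1])
    i=cams.camera_info(n); print(n,i)
a=np.vstack([cv2.imread("pics/top0.png"),cv2.imread("pics/side0.png")])
E
```

```text
pics
{'t': 0.0, 'q': array([-1.50349278e+00,  5.28487862e-01,  1.43390261e+00, -7.39005880e-06,
        1.18141315e+00, -1.78512678e-01]), 'qd': array([-0.00157002,  0.00017299, -0.00030298, -0.00146146, -0.00140737,
       -0.00070546]), 'tau': array([-1.94138542e-03, -4.42357349e+01, -1.78025419e+01, -2.78303114e-04,
        8.54203856e-03,  5.17500879e-06]), 'tcp_pos': array([ 0.1520651 , -0.60551758,  0.24932016]), 'tool_rot': array([ 9.92455523e-01,  1.22600219e-01,  5.80267467e-05, -1.10396643e-03]), 'force': array([ 0.63958123, -0.43755018, -0.2362439 ]), 'ft_torque': array([-0.00557901, -0.03415123,  0.03556148]), 'gripper_force': 0.0, 'finger_gap': 1.0020692508821463}
top {'K': array([[481.36983932,   0.        , 261.03394324],
       [  0.        , 481.36983932, 189.88404863],
       [  0.        ,   0.        ,   1.        ]]), 'k1': -0.19516457639939266, 'T': array([[ 7.53022230e-04, -9.87650385e-01,  1.56672109e-01,
         3.13294984e-01],
       [-9.99997948e-01, -1.03841184e-03, -1.73972999e-03,
         1.37935704e-02],
       [ 1.88093517e-03, -1.56670478e-01, -9.87649140e-01,
         1.68985650e+00],
       [ 0.00000000e+00,  0.00000000e+00,  0.00000000e+00,
         1.00000000e+00]])}
side {'K': array([[415.82336474,   0.        , 254.18087873],
       [  0.        , 415.82336474, 192.76700159],
       [  0.        ,   0.        ,   1.        ]]), 'k1': -0.017680099464394337, 'T': array([[ 0.99980529,  0.00274296,  0.01954113,  0.52296538],
       [-0.010848  , -0.75081801,  0.66042004, -0.74828941],
       [ 0.01648333, -0.66050344, -0.75064207,  0.98898456],
       [ 0.        ,  0.        ,  0.        ,  1.        ]])}
```

View pics/top0.png

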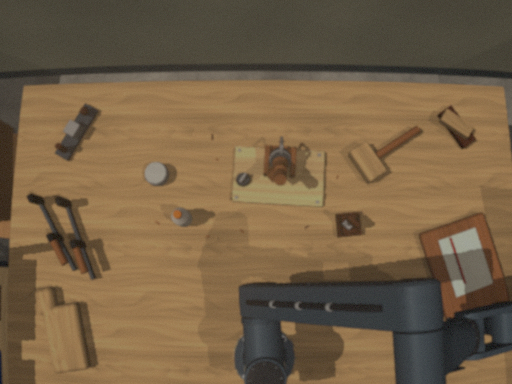

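View pics/side0.png

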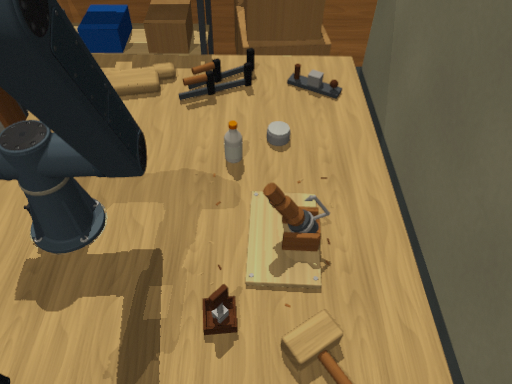

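The top view shows the jig at about (279,176), the stand and key at (348,224), glue at (180,216), wax at (155,173) and the mallet at (368,162). The side view shows the leg's top at (270,190), the pointer at (318,205) and the stand at (220,315). The next step is to measure these.

```bash
cat > h.py <<'E'
import numpy as np,cv2
from scipy.spatial.transform import Rotation as R
from station import manip,cams
def ray(n,uv,info=None):
    i=info or cams.camera_info(n);K=i["K"];k=i["k1"];uv=np.atleast_2d(uv).astype(float)
    d=cv2.undistortPoints(uv[:,None],K,np.array([k,0,0,0,0]))[:,0]
    d=np.c_[d,np.ones(len(d))]@i["T"][:3,:3].T
    return i["T"][:3,3],d
def onplane(n,uv,z,info=None):
    o,d=ray(n,uv,info);return o+d*((z-o[2])/d[:,2])[:,None]
def proj(n,P,info=None):
    i=info or cams.camera_info(n);T=np.linalg.inv(i["T"])
    p,_=cv2.projectPoints(np.atleast_2d(P).astype(float),cv2.Rodrigues(T[:3,:3])[0],T[:3,3],i["K"],np.array([i["k1"],0,0,0,0.]))
    return p[:,0]
def tri(rs):
    A=np.zeros((3,3));b=np.zeros(3)
    for o,d in rs:
        d=d/np.linalg.norm(d);M=np.eye(3)-np.outer(d,d);A+=M;b+=M@o
    return np.linalg.solve(A,b)
def jigT(x,y,yaw):
    T=np.eye(4);T[:3,:3]=R.from_euler("z",yaw).as_matrix();T[:3,3]=[x,y,0];return T
E
python3 - <<'E'
from h import *
t=cv2.imread("pics/top0.png");s=cv2.imread("pics/side0.png")
for n,im,roi in(("top",t,(225,335,135,215)),("side",s,(235,335,180,300))):
    x0,x1,y0,y1=roi;c=im[y0:y1,x0:x1]
    hsv=cv2.cvtColor(c,cv2.COLOR_BGR2HSV)
    print(n,hsv[ (190-y0) if n=="top" else (270-y0), (260-x0) if n=="top" else (260-x0)], hsv[-2,3])
    m=cv2.inRange(hsv,(20,50,120),(40,125,255)); print((m>0).sum())
    cs,_=cv2.findContours(m,cv2.RETR_EXTERNAL,cv2.CHAIN_APPROX_NONE)
    h=cv2.convexHull(max(cs,key=cv2.contourArea));r=cv2.minAreaRect(h)
    ap=cv2.approxPolyDP(h,4,True)[:,0]+[x0,y0]
    print(ap.tolist()); print(onplane(n,ap,.02).round(4).tolist())
a=cv2.resize(t[130:250,225:385],None,fx=3.7,fy=3.7,interpolation=cv2.INTER_CUBIC)[:,:592]
A=cv2.resize(t[195:255,318:378],(300,300),interpolation=cv2.INTER_CUBIC)
B=cv2.resize(s[275:345,190:250],(300,300),interpolation=cv2.INTER_CUBIC)
C=cv2.resize(s[175:255,240:340],(500,300+100),interpolation=cv2.INTER_CUBIC)[:300]
D=cv2.resize(t[135:195,230:330],(500,300),interpolation=cv2.INTER_CUBIC)
cv2.imwrite("pics/c1.png",np.vstack([np.hstack([A,C]),np.hstack([B,D])]))
E
```

```text
top [ 18 106 161] [ 16 120 136]
1900
[[323, 184], [321, 206], [232, 198], [234, 181]]
[[0.5995, -0.208, 0.02], [0.5212, -0.1994, 0.02], [0.5493, 0.1126, 0.02], [0.6098, 0.1062, 0.02]]
side [ 25  94 190] [ 19 130 163]
3505
[[251, 191], [262, 191], [320, 268], [321, 284], [245, 281]]
[[0.5384, 0.1115, 0.02], [0.5727, 0.1117, 0.02], [0.7223, -0.1645, 0.02], [0.7194, -0.2126, 0.02], [0.5208, -0.2034, 0.02]]
```

View pics/c1.png

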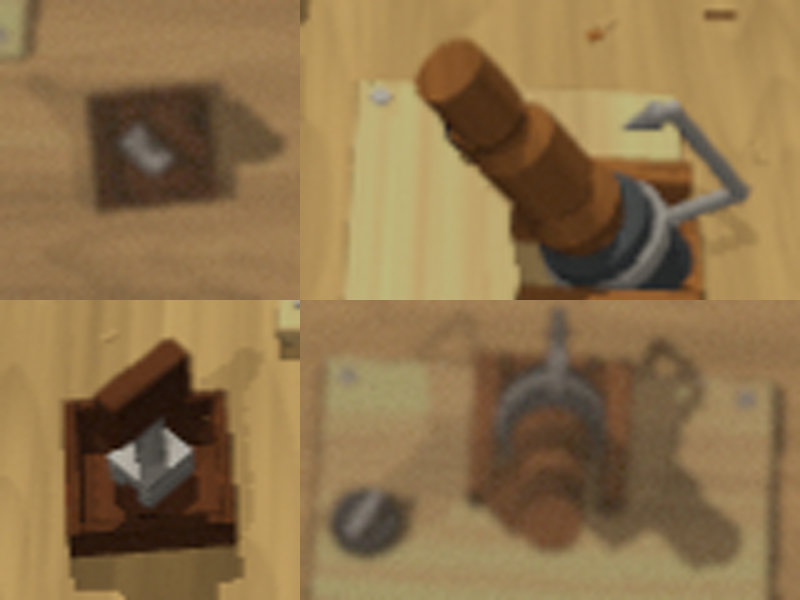

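The crop shows the key turned obliquely in the stand. The leg's top is near side (332,190) and the pointer tip near side (366,200). The screw bar is at about top (243,179), pointing about 40° off. Next comes a rough jig fit and the wrist camera geometry.

```bash
cat >> h.py <<'E'
def fit2(J,W):
    J=np.asarray(J,float);W=np.asarray(W)[:,:2];jc=J.mean(0);wc=W.mean(0)
    a=J-jc;b=W-wc;yaw=np.arctan2((a[:,0]*b[:,1]-a[:,1]*b[:,0]).sum(),(a*b).sum())
    c,s=np.cos(yaw),np.sin(yaw);Rm=np.array([[c,-s],[s,c]]);t=wc-Rm@jc
    return t[0],t[1],yaw,(J@Rm.T+t-W)
E
python3 - <<'E'
from h import *
J=[[.1,.16],[.1,-.16],[-.1,-.16],[-.1,.16]]
W=onplane("top",[[235,146.5],[326,150.5],[323,206],[231.5,201.5]],.02)
print(W.round(3).tolist()); x,y,w,r=fit2(J,W);print(x,y,np.degrees(w),r.round(4).tolist())
W2=onplane("side",[[251.5,191.5],[245.5,281.5],[321,284.5]],.02);print(W2.round(3).tolist())
x2,y2,w2,r=fit2([J[3],J[2],J[1]],W2);print(x2,y2,np.degrees(w2),r.round(4).tolist())
T=jigT(x,y,w)
P=np.array([[.035,0,.09],[.035-.146*np.sin(np.radians(35)),0,.09+.146*np.cos(np.radians(35))],[-.02,.125,.059]])
print((P@T[:3,:3].T+T[:3,3]).round(4))
st=onplane("top",[[348,224]],.03);print("stand",st, onplane("side",[[220.5,320]],.03))
for n,p in(("glue",(180,216)),("wax",(155,173)),("mallet",(368,162))): print(n,onplane("top",[p],.05).round(3))
i=cams.camera_info("wrist");s=manip.sense();Rt=R.from_quat(s["tool_rot"]).as_matrix()
print(i["K"],i["k1"]);print("cam in tool",(Rt.T@i["T"][:3,:3]).round(3),(Rt.T@(i["T"][:3,3]-s["tcp_pos"])).round(4))
tgt=np.array([.47,-.02,.40]);print("shift cm",(100*Rt.T@(tgt-s["tcp_pos"])).round(2))
E
```

```text
[[0.735, 0.104, 0.02], [0.721, -0.221, 0.02], [0.521, -0.206, 0.02], [0.537, 0.114, 0.02]]
0.6285271260043706 -0.052441824898350246 -2.901065657886143 [[0.0016, -0.0016], [-0.0008, 0.0041], [-0.0006, -0.0007], [-0.0001, -0.0018]]
[[0.54, 0.109, 0.02], [0.522, -0.205, 0.02], [0.719, -0.214, 0.02]]
0.6298629231645405 -0.05166570299481414 -3.0451607677473698 [[-0.0014, 0.004], [-0.0006, -0.0013], [0.002, -0.0027]]
[[ 0.6635 -0.0542  0.09  ]
 [ 0.5798 -0.05    0.2096]
 [ 0.6149  0.0734  0.059 ]]
stand [[ 0.45673271 -0.29180695  0.03      ]] [[ 0.46193153 -0.3150791   0.03      ]]
glue [[0.482 0.29  0.05 ]]
wax [[0.633 0.382 0.05 ]]
mallet [[ 0.673 -0.366  0.05 ]]
[[313.89131688   0.         251.14730983]
 [  0.         313.89131688 192.86117596]
 [  0.           0.           1.        ]] -0.003991115302443489
cam in tool [[-0.001 -0.947 -0.323]
 [ 1.    -0.001  0.   ]
 [-0.001 -0.323  0.947]] [ 0.0842 -0.0002 -0.1242]
shift cm [ 45.09 -49.09 -14.94]
```

Emit:
{"api": "carry_out", "payload": {
  "targets": [
    [[0,0,-8,0,0,0,8.5],[10,-9,-17,0,0,-15,8.5],[20,-18,-17,0,0,-30,8.5],[30,-27,-17,0,0,-45,8.5],[40,-36,-17,0,0,-60,8.5],[47.3,-45.4,-17,0,0,-84,8.5],[47.3,-45.4,-17,0,0,-84,8.5],[47.3,-45.4,-17,0,0,-84,8.5],[47.3,-45.4,-17,0,0,-84,8.5],[47.3,-45.4,-17,0,0,-84,8.5],[47.3,-45.4,-17,0,0,-84,8.5],[47.3,-45.4,-17,0,0,-84,8.5]]
  ]
}}

```text
t: 1.1
tcp_pos: [0.3875, -0.2331, 0.3919]
tool_rot: [0.687, 0.727, 0.0, -0.0]
force: [0.1, 0.6, 0.3]
finger_gap: 0.995
gripper_force: 0.0
```

Emit:
{"api": "carry_out", "payload": {
  "targets": [
    [[0,0,0,0,0,-82,8.5],[0,0,0,0,0,-82,8.5],[0,0,0,0,0,-82,8.5],[0,0,0,0,0,-82,8.5],[0,0,0,0,0,-82,8.5],[0,0,0,0,0,-82,8.5],[0,0,0,0,0,-82,8.5],[0,0,0,0,0,-82,8.5],[0,0,0,0,0,-82,8.5],[0,0,0,0,0,-82,8.5],[0,0,0,0,0,-82,8.5],[0,0,0,0,0,-82,8.5]]
  ]
}}

```text
t: 2.1
tcp_pos: [0.3869, -0.2349, 0.3915]
tool_rot: [0.042, 0.999, 0.0, -0.0]
force: [-0.0, -0.1, -0.3]
finger_gap: 0.992
gripper_force: 0.0
```

```bash
python3 - <<'E'
from h import *
s=manip.sense();print(s["t"],s["q"],s["tcp_pos"],R.from_quat(s["tool_rot"]).as_matrix().round(3).tolist())
i=cams.camera_info("wrist");im=cams.snapshot("wrist")[:,:,::-1];cv2.imwrite("pics/w1.png",im);np.save("w1.npy",i,allow_pickle=True)
cv2.imwrite("pics/w1b.png",cv2.resize(im,(800,600),interpolation=cv2.INTER_CUBIC))
E
```

```text
2.1 [-7.93430216e-01  1.31365020e-01  1.63479591e+00 -9.16515804e-06
  1.37651852e+00 -2.27968480e+00] [ 0.38690386 -0.23491925  0.39146604] [[-0.996, 0.084, -0.001], [0.084, 0.996, 0.001], [0.001, 0.001, -1.0]]
```

View pics/w1b.png

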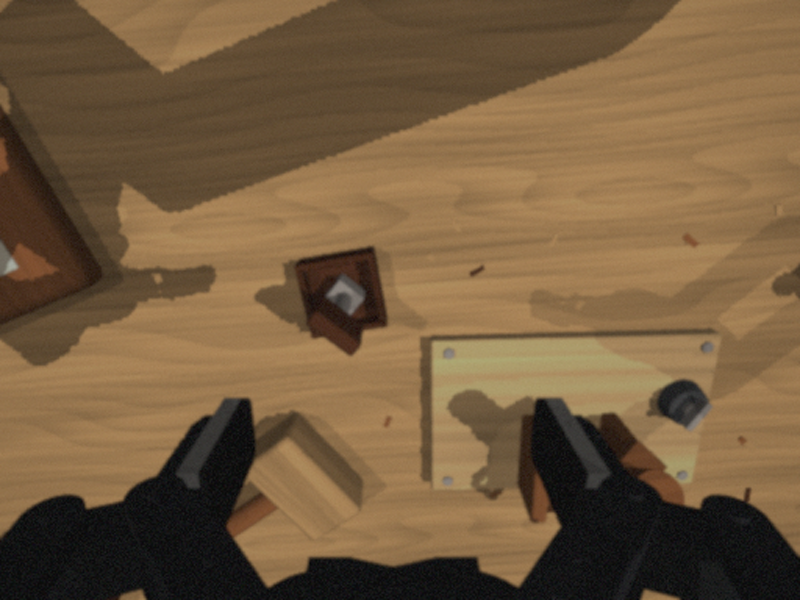

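The stand and key are clear at (342,293) and the screw is at (683,403), but a finger hides the leg. The move was speed-limited, so I'll carry on over the jig.

Emit:
{"api": "carry_out", "payload": {
  "targets": [
    [[-4,4,-3,0,0,0,8.5],[-8,8,-6,0,0,0,8.5],[-12,12,-6,0,0,0,8.5],[-16,16,-6,0,0,0,8.5],[-20,20,-6,0,0,0,8.5],[-21.4,23.4,-6,0,0,0,8.5],[-21.4,23.4,-6,0,0,0,8.5],[-21.4,23.4,-6,0,0,0,8.5],[-21.4,23.4,-6,0,0,0,8.5],[-21.4,23.4,-6,0,0,0,8.5]]
  ]
}}

```text
t: 2.98
tcp_pos: [0.6219, -0.0196, 0.4505]
tool_rot: [0.044, 0.999, 0.0, -0.001]
force: [-0.7, -0.6, -0.0]
finger_gap: 0.996
gripper_force: 0.0
```

```bash
python3 - <<'E'
from h import *
s=manip.sense();print(s["t"],s["q"],s["tcp_pos"])
i=cams.camera_info("wrist");im=cams.snapshot("wrist")[:,:,::-1];cv2.imwrite("pics/w2.png",im);np.save("w2.npy",i,allow_pickle=True)
cv2.imwrite("pics/w2b.png",cv2.resize(im,(800,600),interpolation=cv2.INTER_CUBIC))
E
```

```text
2.9833 [-2.10715690e-01  3.75440920e-01  1.14196353e+00 -2.69353358e-04
  1.62635199e+00 -1.69422902e+00] [ 0.62189881 -0.01958409  0.45051038]
```

View pics/w2b.png

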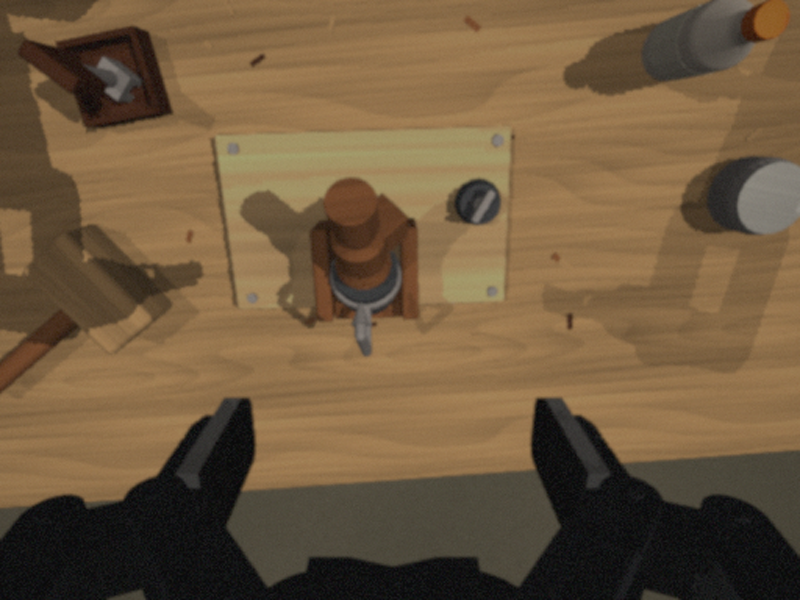

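This view shows it all at 800-px scale: the leg's top at (350,202), the block facing upper right at (398,218), the pointer at (364,335), the screw bar at (483,205) and the key fork at (115,78). I'll crop the block, screw and stand.

```bash
python3 - <<'E'
from h import *
i=np.load("w2.npy",allow_pickle=True).item();im=cv2.imread("pics/w2.png")
c=np.array([[217,136],[512,129],[505,300],[237,306]])/1.5625
J=[[-.1,-.16],[-.1,.16],[.1,.16],[.1,-.16]]
W=onplane("wrist",c,.02,i);x,y,w,r=fit2(J,W);print(x,y,np.degrees(w),r.round(4).tolist())
A=cv2.resize(im[110:200,195:275],(533,600),interpolation=cv2.INTER_CUBIC)
B=cv2.resize(im[110:150,285:325],(266,266),interpolation=cv2.INTER_CUBIC)
C=cv2.resize(im[15:85,10:115],(267,178),interpolation=cv2.INTER_CUBIC)
C=np.vstack([C,np.zeros((600-266-178,267,3),np.uint8)])[:, :266]
cv2.imwrite("pics/c2.png",np.hstack([A,np.vstack([B,C])]))
E
```

```text
0.631553202020369 -0.04835435594150944 -3.7400724494866755 [[-0.0035, -0.0018], [-0.0034, 0.0022], [0.0036, -0.0007], [0.0033, 0.0003]]
```

View pics/c2.png

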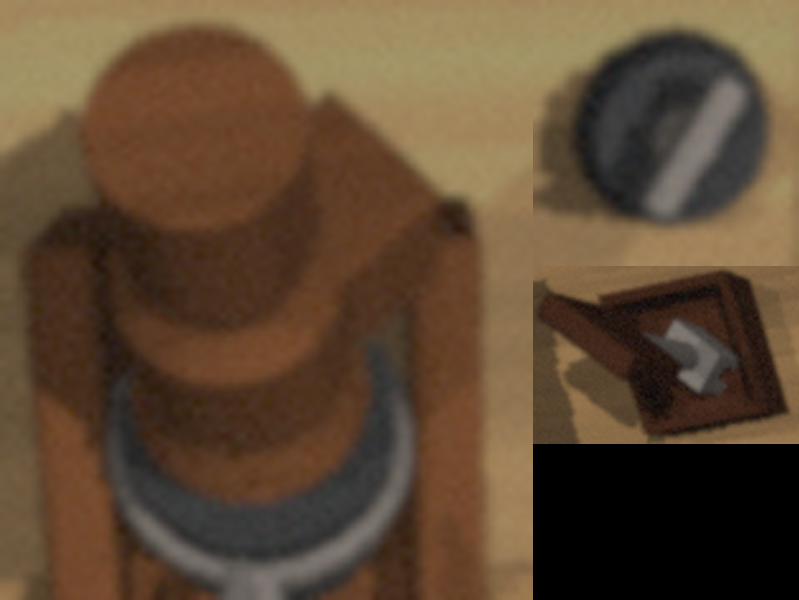

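```bash
python3 - <<'E'
from h import *
i=np.load("w2.npy",allow_pickle=True).item();im=cv2.imread("pics/w2.png")
# plate edges: gradient-located by colour mask
hsv=cv2.cvtColor(im,cv2.COLOR_BGR2HSV);lab=cv2.cvtColor(cv2.GaussianBlur(im,(3,3),0),cv2.COLOR_BGR2LAB).astype(int)
print("lab plate",lab[100,200],"table",lab[60,200],lab[210,280])
def cross(p,d,L=7):  # subpixel edge in a-channel along d from p
    t=np.arange(-L,L+.1,.25);q=np.array(p)+t[:,None]*np.array(d)
    v=cv2.remap(lab[:,:,1].astype(np.float32),q[None,:,0].astype(np.float32),q[None,:,1].astype(np.float32),cv2.INTER_LINEAR)[0]
    g=np.abs(np.gradient(cv2.GaussianBlur(v[None],(9,1),0)[0]));return q[g[8:-8].argmax()+8]
c=np.array([[217,136],[512,129],[505,300],[237,306]])/1.5625
C=[]
lines=[]
for a in range(4):
    p,q=c[a],c[(a+1)%4];d=(q-p)/np.linalg.norm(q-p);n=np.array([d[1],-d[0]])
    fr=np.linspace(.08,.92,25)
    if a==2: fr=np.r_[np.linspace(.06,.25,8),np.linspace(.72,.92,8)]
    pts=np.array([cross(p+f*(q-p),n) for f in fr],np.float32)
    vx,vy,x0,y0=cv2.fitLine(pts,cv2.DIST_HUBER,0,.01,.01).ravel();lines.append(np.cross([x0,y0,1],[x0+vx,y0+vy,1]))
for a in range(4):
    z=np.cross(lines[a-1],lines[a]);C.append(z[:2]/z[2])
C=np.array(C);print((C*1.5625).round(1).tolist())
J=[[-.1,-.16],[-.1,.16],[.1,.16],[.1,-.16]]
x,y,w,r=fit2(J,onplane("wrist",C,.02,i));print(x,y,np.degrees(w),r.round(4).tolist())
lt=tri([(o,d[0]) for o,d in (ray("wrist",[224.3,129.2],i),ray("side",[271,190]),ray("top",[280,179]))]);print("legtop",lt)
print("  wrist cast",onplane("wrist",[[224.3,129.2]],.2096,i), onplane("side",[[271,190]],.2096),onplane("top",[[280,179]],.2096))
b=np.array([[533+0,0]])*0
px=np.array([[285+31.1,110+12.8],[285+19.8,110+31.6],[310.5,132.2]])
S=onplane("wrist",px,.059,i);print("screw",S.round(4).tolist(),"len",np.linalg.norm(S[0]-S[1]),"bar dir",np.degrees(np.arctan2(*(S[0]-S[1])[1::-1])))
# which model
for (x,y,w) in ((x,y,w),(.6288,-.0521,np.radians(-2.95))):
    T=jigT(x,y,w);u=T[:3,:3]@[-np.sin(np.radians(35)),0,np.cos(np.radians(35))];f=T[:3,:3]@[.035,0,.09]+T[:3,3]
    d0=T[:3,:3]@[-np.cos(np.radians(35)),0,-np.sin(np.radians(35))];e=np.cross(u,d0)
    print("pred legtop",(f+.146*u).round(4),"screw",(T[:3,:3]@[-.02,.125,.059]+T[:3,3]).round(4))
    o,dd=ray("wrist",[[243.75,124.25],[260.7,140]],i)
    P=[]
    for k in dd:
        c0=f+.081*u;P.append(o+k*((c0-o)@u)/(k@u))
    P=np.array(P)-c0;print("block corners (d0,e) mm",(1000*P@np.c_[d0,e]).round(1).tolist(),"len",np.linalg.norm(P[0]-P[1]))
    m=P.mean(0);print("angle mid",np.degrees(np.arctan2(m@e,m@d0)),"edge",np.degrees(np.arctan2((P[1]-P[0])@e,(P[1]-P[0])@d0)))
E
```

```text
lab plate [160 124 155] table [122 136 153] [131 136 154]
[[212.8, 134.5], [509.9, 125.9], [504.1, 300.2], [232.4, 309.2]]
0.6312098445338665 -0.05177703431393331 -3.418908366559024 [[-0.0011, -0.0017], [-0.0014, 0.0004], [0.0022, -0.0024], [0.0003, 0.0037]]
legtop [ 0.58489748 -0.04784865  0.20324963]
  wrist cast [[ 0.58396525 -0.04687622  0.2096    ]] [[ 0.5856481  -0.05316184  0.2096    ]] [[ 0.58262415 -0.04808073  0.2096    ]]
screw [[0.6051, 0.0875, 0.059], [0.6339, 0.0683, 0.059], [0.6193, 0.078, 0.059]] len 0.03460529301891161 bar dir 146.3385661659723
pred legtop [ 0.5826 -0.0489  0.2096] screw [0.6187 0.0742 0.059 ]
block corners (d0,e) mm [[39.5, -22.6], [15.0, -45.3]] len 0.033404370517090776
angle mid -51.24185279242825 edge -137.3008277157944
pred legtop [ 0.5801 -0.0496  0.2096] screw [0.6153 0.0738 0.059 ]
block corners (d0,e) mm [[36.6, -23.5], [12.0, -45.9]] len 0.03331326522219139
angle mid -54.99274883202537 edge -137.74759418538306
```

```bash
cat >> h.py <<'E'
JX,JY,JW=.6308,-.0505,np.radians(-3.2)
T0=jigT(JX,JY,JW);RJ=T0[:3,:3];s35,c35=np.sin(np.radians(35)),np.cos(np.radians(35))
U=RJ@[-s35,0,c35];D0=RJ@[-c35,0,-s35];E0=np.cross(U,D0);LT=np.array([.583,-.0490,.2096])
FOOT=LT-.146*U
def rel(pos,Rm,s=None):
    s=s or manip.sense();Rt=R.from_quat(s["tool_rot"])
    print("shift",(100*Rt.inv().apply(np.array(pos)-s["tcp_pos"])).round(2),"turn",np.degrees((Rt.inv()*R.from_matrix(Rm)).as_rotvec()).round(2))
E
python3 - <<'E'
from h import *
z=-U;y=RJ@[0,1,0.];x=np.cross(y,z)
M=np.c_[x,y,z]
for a in(.21,.124): rel(FOOT+a*U,M)
E
```

```text
shift [ 7.17 -3.27 18.9 ] turn [ -0.6  -35.12  -1.84]
shift [ 2.22 -3.1  25.93] turn [ -0.6  -35.12  -1.84]
```

Emit:
{"api": "carry_out", "payload": {
  "targets": [
    [[3,-1.5,2,0,-7,0,8.5],[6,-3.3,4,0,-14,-1,8.5],[7.2,-3.3,8,0,-21,-2,8.5],[7.2,-3.3,12,-0.6,-28,-1.8,8.5],[7.2,-3.3,16,-0.6,-35.1,-1.8,8.5],[7.2,-3.3,18.9,-0.6,-35.1,-1.8,8.5],[7.2,-3.3,18.9,-0.6,-35.1,-1.8,8.5],[7.2,-3.3,18.9,-0.6,-35.1,-1.8,8.5],[7.2,-3.3,18.9,-0.6,-35.1,-1.8,8.5]]
  ]
}}

```text
t: 3.78
tcp_pos: [0.5408, -0.0474, 0.258]
tool_rot: [0.03, 0.955, -0.007, 0.296]
force: [-1.0, 0.8, -1.4]
finger_gap: 0.996
gripper_force: 0.0
```

```bash
python3 - <<'E'
from h import *
z=-U;y=RJ@[0,1,0.];x=np.cross(y,z)
M=np.c_[x,y,z]
s=manip.sense();print(s["q"])
rel(FOOT+.124*U,M)
i=cams.camera_info("wrist");im=cams.snapshot("wrist")[:,:,::-1];cv2.imwrite("pics/w3.png",im);np.save("w3.npy",i,allow_pickle=True)
print(proj("wrist",[LT,FOOT,FOOT+.06*U-.053*D0,LT+.02*E0,LT-.02*E0],i).round(1).tolist())
cv2.imwrite("pics/w3b.png",cv2.resize(im,(640,480),interpolation=cv2.INTER_CUBIC))
E
```

```text
[-0.39272949  0.28167684  2.04664461  0.68014649  0.30363848 -2.50246726]
shift [-0.76  0.07  8.58] turn [ 0.06 -0.55 -0.4 ]
[[251.7, 229.8], [251.4, 173.0], [251.9, 241.7], [221.3, 230.0], [282.1, 229.6]]
```

View pics/w3b.png

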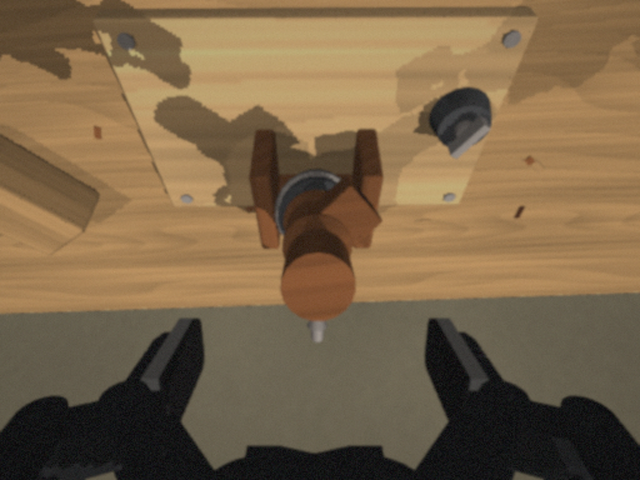

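The leg's top is at (318,286) in this picture, about 2 mm to the right of the prediction, and the fingers straddle it. I'll move in along the axis with that correction and close.

Emit:
{"api": "carry_out", "payload": {
  "targets": [
    [[-0.8,0.25,0,0,-0.6,-0.4,8.5],[-0.8,0.25,2.5,0,-0.6,-0.4,8.5],[-0.8,0.25,5,0,-0.6,-0.4,8.5],[-0.8,0.25,7.5,0,-0.6,-0.4,8.5],[-0.8,0.25,8.6,0,-0.6,-0.4,8.5],[-0.8,0.25,8.6,0,-0.6,-0.4,8.5],[-0.8,0.25,8.6,0,-0.6,-0.4,3.4],[-0.8,0.25,8.6,0,-0.6,-0.4,3.4],[-0.8,0.25,8.6,0,-0.6,-0.4,3.4],[-0.8,0.25,8.6,0,-0.6,-0.4,3.4],[-0.8,0.25,8.6,0,-0.6,-0.4,3.4]]
  ],
  "force": 50
}}

```text
t: 4.75
tcp_pos: [0.6032, -0.0488, 0.2002]
tool_rot: [0.024, 0.952, -0.011, 0.306]
force: [-4.9, -1.6, 6.2]
finger_gap: 0.448
gripper_force: 48.0
```

```bash
python3 - <<'E'
from h import *
s=manip.sense();print(s["q"],s["force"],s["ft_torque"],s["finger_gap"]*85,s["gripper_force"])
LT[1]+=.002;FOOT[1]+=.002
z=R.from_quat(s["tool_rot"]).apply([0,0,1]);print("tilt err",np.degrees(np.arccos(-z@U)))
v=s["tcp_pos"]-FOOT;print("along",v@U,"off",(v-v@U*U).round(4))
i=np.load("w3.npy",allow_pickle=True).item()
for A in ([[276,144],[304.8,172]],):
    o,dd=ray("wrist",A,i);c0=FOOT+.081*U
    P=np.array([o+k*((c0-o)@U)/(k@U) for k in dd])-c0
    print((1000*P@np.c_[D0,E0]).round(1).tolist());m=P.mean(0);g=P[1]-P[0]
    print(np.degrees(np.arctan2(m@E0,m@D0)),np.degrees(np.arctan2(g@E0,g@D0)))
E
```

```text
[-0.34069531  0.46711977  1.97664692  1.05078614  0.18605761 -2.85322492] [-4.87110914 -1.64801663  6.22377329] [-0.36960353  0.39116688 -0.22184199] 38.11845701271326 47.974596946150996
tilt err 0.7295861020707808
along 0.1266993042966484 off [ 0.0092 -0.0012  0.0065]
[[45.4, -18.1], [21.9, -42.4]]
-41.978916974884584 -133.98345729849774
```

Joint 6 reached its limit, so the grasp sits about 11 mm off the axis. I'll open, turn the tool 45° about its axis and recentre.

Emit:
{"api": "carry_out", "payload": {
  "targets": [
    [[0,0,0,0,0,0,8.5],[0,0,0,0,0,0,8.5],[0,0,0,0,0,0,8.5],[0,0,0,0,0,7,8.5],[0,0,0,0,0,14,8.5],[0,0,0,0,0,21,8.5],[0,0,0,0,0,28,8.5],[0,0,0,0,0,35,8.5],[0,0,0,0,0,42,8.5],[0,0,0,0,0,45,8.5],[0,0,0,0,0,45,8.5]]
  ]
}}

```text
t: 5.67
tcp_pos: [0.6035, -0.0479, 0.1984]
tool_rot: [0.387, 0.87, 0.108, 0.285]
force: [-0.2, 0.0, 0.1]
finger_gap: 0.996
gripper_force: 0.0
```

```bash
sed -i 's/\.583,-\.0490/.583,-.0475/' h.py; python3 - <<'E'
from h import *
s=manip.sense();print(s["q"],s["force"],s["finger_gap"]*85)
v=s["tcp_pos"]-FOOT;print("along",v@U,"off",(v-v@U*U).round(4))
x=R.from_quat(s["tool_rot"]).apply([1,0,0]);z=-U;x-=x@z*z;x/=np.linalg.norm(x);M=np.c_[x,np.cross(z,x),z]
rel(FOOT+.124*U,M)
E
```

```text
[-0.33995458  0.47070212  1.97567794  1.05194242  0.18803393 -2.06758754] [-0.18254782  0.02406354  0.13536381] 84.69433439203551
along 0.12507179694990544 off [0.0085 0.0003 0.0059]
shift [ 0.68 -0.78  0.1 ] turn [0.35 0.4  0.  ]
```

Emit:
{"api": "carry_out", "payload": {
  "targets": [
    [[0.4,-0.4,0.1,0.3,0.4,0,8.5],[0.7,-0.8,0.1,0.3,0.4,0,8.5],[0.7,-0.8,0.1,0.3,0.4,0,8.5],[0.7,-0.8,0.1,0.3,0.4,0,8.5],[0.7,-0.8,0.1,0.3,0.4,0,8.5]]
  ]
}}

```text
t: 6.08
tcp_pos: [0.5955, -0.0484, 0.1915]
tool_rot: [0.387, 0.872, 0.107, 0.282]
force: [0.2, 0.3, 0.2]
finger_gap: 0.994
gripper_force: 0.0
```

```bash
python3 - <<'E'
from h import *
s=manip.sense();print(s["q"],s["force"],s["finger_gap"]*85)
v=s["tcp_pos"]-FOOT;print("along",v@U,"off",(v-v@U*U).round(4))
i=cams.camera_info("wrist");im=cams.snapshot("wrist")[:,:,::-1];cv2.imwrite("pics/w4.png",im)
print(proj("wrist",[LT],i))
E
```

```text
[-0.34659741  0.47672343  1.99442089  1.13058147  0.18320201 -2.15557107] [0.21532399 0.33081487 0.20993963] 84.51735362009579
along 0.12396088478329223 off [-0.0001 -0.0002 -0.0001]
[[249.39250497 309.02001992]]
```

View pics/w4.png

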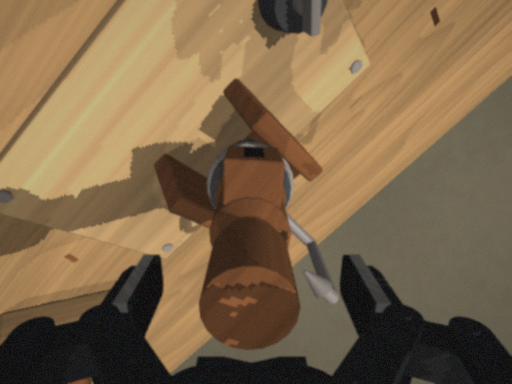

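The leg is centred between the fingers, with its disc centre at column 249.5 against 249.4 predicted. The block and mortise at (254,150) face image-up, which is tool +x. Next I measure that angle and close.

Emit:
{"api": "carry_out", "payload": {
  "targets": [
    [[0,0,0,0,0,0,3.4],[0,0,0,0,0,0,3.4],[0,0,0,0,0,0,3.4],[0,0,0,0,0,0,3.4],[0,0,0,0,0,0,3.4]]
  ],
  "force": 60
}}

```text
t: 6.55
tcp_pos: [0.5947, -0.0489, 0.1917]
tool_rot: [0.387, 0.871, 0.106, 0.282]
force: [-4.1, -1.7, 3.6]
finger_gap: 0.456
gripper_force: 59.9
```

```bash
cat >> h.py <<'E'
def toolang(s):
    x=R.from_quat(s["tool_rot"]).apply([1,0,0]);return np.degrees(np.arctan2(x@E0,x@D0))
def blockang(A,i,a=.081):
    o,dd=ray("wrist",A,i);c0=FOOT+a*U
    P=np.array([o+k*((c0-o)@U)/(k@U) for k in dd])-c0
    print((1000*P@np.c_[D0,E0]).round(1).tolist());m=P.mean(0);g=P[1]-P[0]
    print("mid",np.degrees(np.arctan2(m@E0,m@D0)),"edge",np.degrees(np.arctan2(g@E0,g@D0)))
E
python3 - <<'E'
from h import *
s=manip.sense();print(s["q"],s["force"],s["finger_gap"]*85,s["gripper_force"],"toolang",toolang(s))
v=s["tcp_pos"]-FOOT;print("along",v@U,"off",(v-v@U*U).round(4))
i=cams.camera_info("wrist");im=cams.snapshot("wrist")[:,:,::-1];cv2.imwrite("pics/w5.png",im)
c=im[125:215,200:310];g=cv2.cvtColor(c,cv2.COLOR_BGR2GRAY)
m=cv2.inRange(c,(0,0,0),(45,45,45));
n,l,st,ce=cv2.connectedComponentsWithStats(m)
for k in range(1,n):
    if st[k,4]>20: print(st[k],ce[k]+[200,125])
# row-wise brown extent of the block
hsv=cv2.cvtColor(im,cv2.COLOR_BGR2HSV)
for r in(152,158,165,172,180,188): print(r,[tuple(int(v) for v in hsv[r,x]) for x in range(216,232,2)],[tuple(int(v) for v in hsv[r,x]) for x in range(278,292,2)])
E
```

```text
[-0.34704988  0.47572399  1.99603524  1.13112392  0.18112087 -2.15626162] [-4.12665641 -1.67032105  3.58310106] 38.79040838898965 59.89708721637726 toolang -44.6806057257417
along 0.12452314115984828 off [-0.0006 -0.0008 -0.0004]
[ 45  22  21  10 178] [255.12359551 151.71910112]
[21 36  3 17 34] [222.         168.38235294]
152 [(16, 100, 94), (17, 108, 92), (15, 109, 91), (18, 75, 82), (11, 35, 81), (12, 29, 88), (9, 103, 67), (12, 145, 67)] [(12, 140, 73), (13, 157, 83), (11, 144, 108), (12, 158, 113), (12, 152, 126), (13, 152, 141), (12, 151, 145)]
158 [(16, 75, 82), (17, 23, 76), (15, 26, 79), (0, 17, 77), (11, 31, 66), (11, 127, 76), (12, 141, 98), (13, 160, 91)] [(13, 144, 69), (13, 143, 68), (12, 126, 77), (12, 83, 101), (12, 114, 101), (13, 154, 121), (12, 155, 135)]
165 [(12, 28, 92), (30, 12, 63), (165, 11, 48), (150, 6, 42), (14, 102, 55), (11, 151, 93), (12, 155, 117), (12, 146, 122)] [(11, 150, 126), (12, 153, 125), (12, 147, 125), (12, 152, 126), (11, 65, 134), (14, 29, 150), (14, 53, 102)]
172 [(75, 11, 47), (120, 14, 54), (150, 5, 50), (120, 12, 41), (8, 94, 60), (13, 151, 101), (12, 154, 121), (11, 154, 121)] [(12, 160, 123), (12, 148, 126), (12, 159, 127), (12, 141, 130), (8, 46, 89), (16, 25, 110), (15, 28, 147)]
180 [(30, 5, 55), (165, 9, 54), (10, 66, 58), (13, 149, 65), (14, 149, 70), (13, 154, 101), (11, 152, 119), (11, 153, 118)] [(13, 158, 129), (12, 151, 130), (12, 153, 130), (11, 129, 119), (173, 13, 76), (120, 3, 79), (17, 17, 103)]
188 [(12, 23, 55), (15, 148, 67), (12, 144, 69), (11, 128, 72), (12, 142, 72), (12, 153, 107), (12, 144, 124), (12, 157, 125)] [(11, 147, 128), (12, 151, 128), (13, 160, 131), (12, 147, 118), (6, 55, 88), (120, 7, 78), (75, 6, 84)]
```

The mortise is at (255,152), so the block lies about 3° past tool x. The leg angle is about -47.6°, and it needs a tool turn of about +132°.

Emit:
{"api": "carry_out", "payload": {
  "targets": [
    [[0,0,0,0,0,3,3.4],[0,0,0,0,0,9,3.4],[0,0,0,0,0,15,3.4],[0,0,0,0,0,21,3.4],[0,0,0,0,0,27,3.4],[0,0,0,0,0,33,3.4],[0,0,0,0,0,39,3.4],[0,0,0,0,0,45,3.4],[0,0,0,0,0,51,3.4],[0,0,0,0,0,57,3.4],[0,0,0,0,0,63,3.4],[0,0,0,0,0,66,3.4]]
  ]
}}

```text
t: 7.6
tcp_pos: [0.5942, -0.049, 0.1912]
tool_rot: [0.8, 0.519, 0.242, 0.178]
force: [-5.9, -3.2, 4.1]
finger_gap: 0.458
gripper_force: 60.2
```

Emit:
{"api": "carry_out", "payload": {
  "targets": [
    [[0,0,0,0,0,3,3.4],[0,0,0,0,0,9,3.4],[0,0,0,0,0,15,3.4],[0,0,0,0,0,21,3.4],[0,0,0,0,0,27,3.4],[0,0,0,0,0,33,3.4],[0,0,0,0,0,39,3.4],[0,0,0,0,0,45,3.4],[0,0,0,0,0,51,3.4],[0,0,0,0,0,57,3.4],[0,0,0,0,0,63,3.4],[0,0,0,0,0,66,3.4]]
  ]
}}

```text
t: 8.6
tcp_pos: [0.5939, -0.0484, 0.191]
tool_rot: [0.954, -0.001, 0.3, 0.017]
force: [-7.0, -2.7, 3.3]
finger_gap: 0.454
gripper_force: 60.2
```

```bash
python3 - <<'E'
from h import *
s=manip.sense();print(s["q"],s["force"],s["ft_torque"],s["finger_gap"]*85,s["gripper_force"],"toolang",toolang(s))
v=s["tcp_pos"]-FOOT;print("along",v@U,"off",(v-v@U*U).round(4))
i=cams.camera_info("wrist");im=cams.snapshot("wrist")[:,:,::-1];cv2.imwrite("pics/w6.png",im);np.save("w6.npy",i,allow_pickle=True)
print(proj("wrist",[FOOT+.06*U-.053*D0,FOOT+.06*U-.045*D0],i))
E
```

```text
[-0.34718982  0.47605541  1.99742532  1.13042063  0.18243688  0.15131533] [-6.96401725 -2.7049685   3.27491111] [-0.27301589  0.81726356  0.04258107] 38.5602494056885 60.23903578519821 toolang -176.87822994094975
along 0.12449688899282355 off [-0.0015 -0.0002 -0.001 ]
[[256.13222097 138.00264566]
 [255.35280787 151.22163624]]
```

View pics/w6.png

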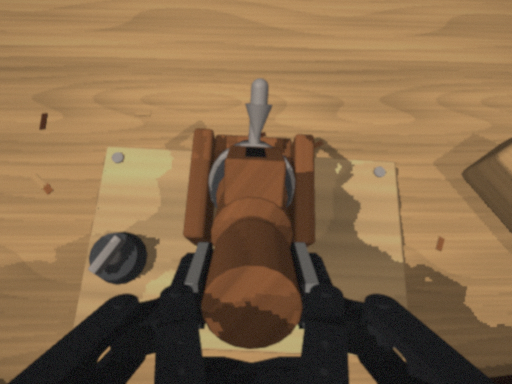

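The block now faces the pointer, with the pointer tip at about (257,143) and the mortise at about (256,152). I'll check this at sub-pixel level.

```bash
python3 - <<'E'
from h import *
im=cv2.imread("pics/w6.png");hsv=cv2.cvtColor(im,cv2.COLOR_BGR2HSV).astype(int)
i=np.load("w6.npy",allow_pickle=True).item()
m=(hsv[140:165,235:280,2]<45).astype(np.uint8);n,l,st,ce=cv2.connectedComponentsWithStats(m)
k=1+st[1:,4].argmax();print("mortise",st[k]+[235,140,0,0,0],ce[k]+[235,140])
# pointer: low saturation columns per row
for r in range(84,148,4):
    c=np.where(hsv[r,235:280,1]<70)[0]+235;print(r,c.min() if len(c) else 0,c.max() if len(c) else 0,c.mean().round(1) if len(c) else 0, end=" | ")
# block face width: brown extents by gradient of rows
print()
for r in(158,165,172,180):
    v=cv2.GaussianBlur(im[r:r+3].mean((0,2))[None].astype(np.float32),(3,1),0)[0];g=np.abs(np.gradient(v));print(r,215+g[215:238].argmax(),275+g[275:298].argmax(), v[218:236:2].round(0).tolist(),v[278:294:2].round(0).tolist())
for a in(.06,.07,.081): print(a,proj("wrist",[FOOT+a*U,FOOT+a*U-.045*D0,FOOT+a*U-.053*D0,FOOT+a*U-.07*D0],i).round(1).tolist())
E
```

```text
mortise [246 148  19   9 154] [255.         151.95454545]
84 252 267 259.5 | 88 251 267 259.0 | 92 251 267 259.0 | 96 251 266 258.5 | 100 251 266 258.5 | 104 246 267 256.5 | 108 247 269 258.0 | 112 248 268 258.0 | 116 249 266 257.5 | 120 250 264 257.0 | 124 250 263 256.5 | 128 249 261 255.0 | 132 249 260 254.5 | 136 249 260 254.5 | 140 248 259 253.5 | 144 236 267 251.5 | 
158 216 287 [122.0, 132.0, 116.0, 91.0, 83.0, 82.0, 81.0, 80.0, 80.0] [61.0, 62.0, 61.0, 79.0, 84.0, 56.0, 47.0, 48.0]
165 218 290 [88.0, 68.0, 63.0, 68.0, 82.0, 87.0, 89.0, 88.0, 88.0] [91.0, 89.0, 87.0, 76.0, 96.0, 124.0, 91.0, 50.0]
172 215 293 [63.0, 63.0, 62.0, 71.0, 84.0, 89.0, 88.0, 87.0, 85.0] [88.0, 89.0, 86.0, 70.0, 52.0, 64.0, 86.0, 80.0]
180 220 291 [63.0, 72.0, 79.0, 78.0, 84.0, 85.0, 86.0, 87.0, 91.0] [91.0, 90.0, 82.0, 61.0, 47.0, 46.0, 58.0, 82.0]
0.06 [[251.3, 219.4], [255.4, 151.2], [256.1, 138.0], [257.9, 108.7]]
0.07 [[251.4, 225.9], [255.6, 154.7], [256.4, 140.8], [258.2, 109.9]]
0.081 [[251.4, 233.8], [255.9, 158.9], [256.8, 144.2], [258.7, 111.5]]
```

The mortise column is 255.0 against 255.4 for exactly square, so the leg is within about 0.5°. I'll release it and back out along the axis.

Emit:
{"api": "carry_out", "payload": {
  "targets": [
    [[0,0,0,0,0,0,8.5],[0,0,0,0,0,0,8.5],[0,0,0,0,0,0,8.5],[0,0,0,0,0,0,8.5],[0,0,-2.5,0,0,0,8.5],[0,0,-5,0,0,0,8.5],[0,0,-8,0,0,0,8.5],[0,0,-11,0,0,0,8.5],[0,0,-13,0,0,0,8.5],[0,0,-13,0,0,0,8.5],[0,0,-13,0,0,0,8.5]]
  ]
}}

```text
t: 9.57
tcp_pos: [0.5211, -0.0443, 0.2992]
tool_rot: [0.953, 0.001, 0.302, 0.018]
force: [0.5, -0.4, -0.5]
finger_gap: 0.996
gripper_force: 0.0
```

```bash
cat >> h.py <<'E'
def down(yaw):
    a=np.radians(yaw);x=np.array([np.cos(a),np.sin(a),0]);z=np.array([0,0,-1.]);return np.c_[x,np.cross(z,x),z]
E
python3 - <<'E'
from h import *
s=manip.sense();print(s["q"],s["tcp_pos"])
i=cams.camera_info("wrist");im=cams.snapshot("wrist")[:,:,::-1];cv2.imwrite("pics/w7.png",im);np.save("w7.npy",i,allow_pickle=True)
hsv=cv2.cvtColor(im,cv2.COLOR_BGR2HSV).astype(int)
print(proj("wrist",[LT,FOOT,FOOT+.06*U-.053*D0,FOOT+.06*U-.045*D0,FOOT+.07*U-.045*D0],i).round(1).tolist())
p=proj("wrist",[FOOT+.06*U-.045*D0],i)[0].round().astype(int);x,y=p
m=(hsv[y-12:y+15,x-20:x+20,2]<45).astype(np.uint8);n,l,st,ce=cv2.connectedComponentsWithStats(m)
for k in range(1,n):
  if st[k,4]>15: print("mortise",st[k],ce[k]+[x-20,y-12])
rel([.46,-.30,.30],down(45))
# key in w1/w2
for f,(u,v) in(("w1",(342,293)),("w2",(115,78))):
    j=np.load(f+".npy",allow_pickle=True).item();print(onplane("wrist",[[u/1.5625,v/1.5625]],.02,j))
E
```

```text
[-0.40787529  0.17419501  2.043948    0.54785363  0.39064217  0.70719097] [ 0.52113636 -0.04426835  0.2992007 ]
[[251.1, 200.1], [250.9, 159.7], [254.0, 120.7], [253.6, 128.8], [253.6, 130.1]]
mortise [14 11 12  3 31] [253.64516129 129.03225806]
shift [-5.22 25.62 -2.84] turn [ 15.65 -32.43 -43.44]
[[ 0.45968971 -0.29425325  0.02      ]]
[[ 0.45916817 -0.29359719  0.02      ]]
```

Released, the mortise is at column 253.6, exactly as predicted for square. Next I go over the key.

Emit:
{"api": "carry_out", "payload": {
  "targets": [
    [[-0.5,3,-0.3,1.9,-4,-5.4,8.5],[-1,6,-0.6,3.9,-8.1,-10.9,8.5],[-1.5,9.5,-1,5.8,-12,-16,8.5],[-2.5,13,-1.5,7.8,-16.2,-21.7,8.5],[-3,16,-2,9.7,-20,-27,8.5],[-4,19,-2.3,11.7,-24.3,-32.6,8.5],[-5,22,-2.6,13.6,-28.2,-38,8.5],[-5.2,25.6,-2.8,15.65,-32.4,-43.4,8.5],[-5.2,25.6,-2.8,15.65,-32.4,-43.4,8.5],[-5.2,25.6,-2.8,15.65,-32.4,-43.4,8.5],[-5.2,25.6,-2.8,15.65,-32.4,-43.4,8.5],[-5.2,25.6,-2.8,15.65,-32.4,-43.4,8.5]]
  ]
}}

```text
t: 10.62
tcp_pos: [0.4598, -0.2984, 0.2982]
tool_rot: [0.924, 0.383, -0.0, -0.002]
force: [1.2, 0.6, 0.2]
finger_gap: 0.997
gripper_force: 0.0
```

```bash
python3 - <<'E'
from h import *
s=manip.sense();print(s["q"],s["tcp_pos"]);rel([.46,-.30,.30],down(45))
i=cams.camera_info("wrist");im=cams.snapshot("wrist")[:,:,::-1];cv2.imwrite("pics/w8.png",im);np.save("w8.npy",i,allow_pickle=True)
E
```

```text
[-7.80126349e-01  3.70137162e-01  1.56593780e+00  1.25763568e-03
  1.20955967e+00  5.01427519e-03] [ 0.45979086 -0.29835211  0.29819061]
shift [-0.1   0.13 -0.18] turn [-0.23 -0.07 -0.01]
```

View pics/w8.png

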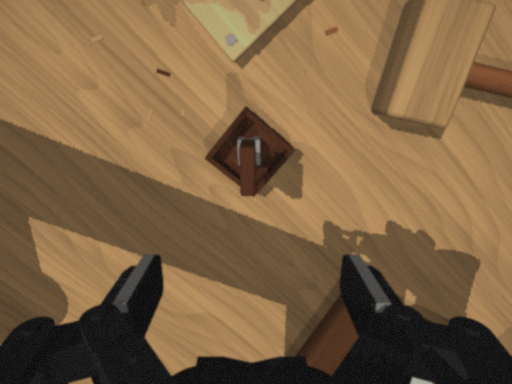

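The grip is at about (248,170), lined up with the picture's vertical (tool x), in the stand at (250,152). I've now viewed ten pictures, so only numbers from here.

```bash
python3 - <<'E'
from h import *
im=cv2.imread("pics/w8.png");i=np.load("w8.npy",allow_pickle=True).item()
hsv=cv2.cvtColor(im,cv2.COLOR_BGR2HSV).astype(int)
for r in range(132,202,4): print(r," ".join(f"{hsv[r,c,2]:3d}" for c in range(228,272,2)))
print("col248 V", [int(v) for v in hsv[128:202,248,2]])
P=np.array([.4595,-.294])
for z in(.13,.007): print(z,proj("wrist",[[*P,z]],i))
k=np.array([np.cos(np.pi/4),np.sin(np.pi/4)])*.025
print(proj("wrist",[[*(P+k),.13],[*(P-k),.13]],i))
E
```

```text
132  73  66  48  41  39  48  41  40  43  63  73  73  67  73  74  75  82  79  80  75  75  76
136  63  46  50  45  43  49  53  60  69  75  73  74  75  74  78  79  84  83  83  84  79  78
140  52  52  50  47  53 112 105  61  51  49  45  48  49  71 121 126  72  56  72  82  82  81
144  53  52  51  44  68 127  82  46  42  43  43  41  42  58 139 146  82  55  51  56  72  82
148  46  47  65  78  86 120  77  76  75  78  76  73  73  68 134 147  83  56  55  54  55  76
152  54  67  76  77  83 114  85  83  84  85  82  83  83  65  96 118  73  52  51  48  53  62
156  76  83  82  81  82 107  84  87  84  85  84  85  81  65  82  94  65  50  49  49  49  56
160  76  80  86  81  87 104  87  80  87  87  86  82  81  62  80  91  72  48  42  39  43  45
164  59  71  69  77  80  99  85  83  85  81  82  83  81  65  65  83  57  44  38  31  39  42
168  32  41  56  65  73  69  76  81  85  83  81  85  79  63  53  67  69  67  66  63  36  27
172  69  47  30  29  50  64  73  83  85  86  85  83  83  63  60  67  69  66  56  49  41  44
176  92  77  71  61  42  29  62  84  85  82  80  81  83  64  63  72  64  51  44  39  51 
[... 297 characters left out ...]
71 178 169 111  80  82  79  80  80  76  62  66  84 102 100 102 102 112 150
196 184 182 182 174 168 164 165 149 139 138 137 145 124 130 163 157 160 152 122 147 166 170
200 184 183 185 184 181 181 172 168 175 175 174 167 170 176 179 173 167 161 163 162 164 162
col248 V [44, 47, 62, 70, 73, 72, 71, 73, 73, 72, 69, 63, 45, 46, 46, 41, 43, 47, 51, 67, 76, 82, 82, 84, 82, 83, 82, 84, 84, 84, 81, 83, 86, 82, 85, 85, 82, 80, 82, 82, 81, 84, 82, 82, 85, 83, 85, 82, 80, 81, 79, 81, 83, 82, 76, 82, 82, 79, 84, 82, 83, 81, 80, 83, 80, 82, 78, 94, 137, 161, 167, 169, 174, 172]
0.13 [[248.03090398 174.94425699]]
0.007 [[249.17784137 150.28575362]]
[[247.92271724 149.27007205]
 [248.13365309 199.29240854]]
```

```bash
python3 - <<'E'
from h import *
i=np.load("w8.npy",allow_pickle=True).item()
P=onplane("wrist",[[248.3,170.8],[248.3,146.5],[248.3,195]],.13,i);print(P,np.linalg.norm(P[1]-P[2]))
c=P[0].copy();c[2]=.107;rel(c,down(45));c[2]=.16;rel(c,down(45))
E
```

```text
[[ 0.46261303 -0.29127649  0.13      ]
 [ 0.47928687 -0.27472858  0.13      ]
 [ 0.44513532 -0.30862201  0.13      ]] 0.04811541154122621
shift [ 0.68 -0.24 19.17] turn [-0.18 -0.05  0.01]
shift [ 0.69 -0.26 13.87] turn [-0.18 -0.05  0.01]
```

Emit:
{"api": "carry_out", "payload": {
  "targets": [
    [[0.5,-0.2,4,0,0,0,8.5],[0.5,-0.2,8,0,0,0,8.5],[0.5,-0.2,12,0,0,0,8.5],[0.5,-0.2,15,0,0,0,8.5],[0.5,-0.2,18,0,0,0,8.5],[0.5,-0.2,19,0,0,0,8.5],[0.5,-0.2,19,0,0,0,8.5],[0.5,-0.2,19,0,0,0,8.5]]
  ]
}}

```text
t: 11.33
tcp_pos: [0.4624, -0.2945, 0.1101]
tool_rot: [0.924, 0.383, -0.0, -0.0]
force: [0.9, -0.4, 0.7]
finger_gap: 0.996
gripper_force: 0.0
```

Emit:
{"api": "carry_out", "payload": {
  "targets": [
    [[0,0,0,0,0,0,1],[0,0,0,0,0,0,1],[0,0,0,0,0,0,1],[0,0,0,0,0,0,1],[0,0,0,0,0,0,1],[0,0,0,0,0,0,1],[0,0,0,0,0,0,1],[0,0,0,0,0,0,1]]
  ],
  "force": 80
}}

```text
t: 12.0
tcp_pos: [0.462, -0.2947, 0.1101]
tool_rot: [0.924, 0.382, -0.0, -0.0]
force: [-1.6, 0.6, 5.6]
finger_gap: 0.179
gripper_force: 77.8
```

```bash
python3 - <<'E'
from h import *
s=manip.sense();print(s["q"],s["tcp_pos"],s["force"],s["ft_torque"],s["finger_gap"]*85,s["gripper_force"])
E
```

```text
[-7.71782475e-01  6.31254872e-01  1.74279440e+00 -1.72834575e-05
  7.68536888e-01  1.42380706e-02] [ 0.46198449 -0.29469362  0.11008305] [-1.61425897  0.64423732  5.5649535 ] [0.20590454 0.32717383 0.0544691 ] 15.17986441103634 77.7718198299408
```

The key is held at 15.2 mm. I'll lift it, and measure the screw bar from the saved views.

Emit:
{"api": "carry_out", "payload": {
  "targets": [
    [[0,0,-1,0,0,0,1],[0,0,-4,0,0,0,1],[0,0,-8,0,0,0,1],[0,0,-12,0,0,0,1],[0,0,-15,0,0,0,1],[0,0,-18,0,0,0,1],[0,0,-18,0,0,0,1],[0,0,-18,0,0,0,1]]
  ]
}}

```text
t: 12.67
tcp_pos: [0.4628, -0.2953, 0.2913]
tool_rot: [0.924, 0.382, 0.001, 0.002]
force: [-0.1, -0.5, -2.8]
finger_gap: 0.18
gripper_force: 78.3
```

```bash
cat >> h.py <<'E'
def bar(im,i,guess,vmin=None):
    p=proj("wrist",[[*guess,.059]],i)[0];x,y=p.round().astype(int)
    if not(25<x<487 and 25<y<359): print("out",p);return
    h=20;c=im[y-h:y+h,x-h:x+h];hsv=cv2.cvtColor(c,cv2.COLOR_BGR2HSV)
    m=cv2.inRange(hsv,(0,0,vmin or 105),(180,70,255))
    n,l,st,ce=cv2.connectedComponentsWithStats(m)
    if n<2: print("none");return
    k=1+st[1:,4].argmax();q=cv2.findNonZero((l==k).astype(np.uint8));r=cv2.minAreaRect(q);b=cv2.boxPoints(r)+[x-h,y-h]
    e=sorted([(np.linalg.norm(b[a]-b[(a+1)%4]),a) for a in range(4)])[0][1]
    en=np.array([(b[e]+b[(e+1)%4])/2,(b[(e+2)%4]+b[(e+3)%4])/2]);S=onplane("wrist",en,.059,i);d=S[0]-S[1]
    mc=onplane("wrist",[ce[k]+[x-h,y-h]],.059,i)[0]
    print("px",st[k,4],"ctr",mc[:2].round(4),S.mean(0)[:2].round(4),"len",np.linalg.norm(d).round(4),"w px",min(r[1]),"dir",(np.degrees(np.arctan2(d[1],d[0]))%180).round(1))
E
python3 - <<'E'
from h import *
for n in("w2","w3","w6","w7"):
    i=np.load(n+".npy",allow_pickle=True).item();im=cv2.imread(f"pics/{n}.png")
    for v in(95,115): print(n,v,end=" ");bar(im,i,(.618,.076),v)
print(manip.sense()["tcp_pos"])
E
```

```text
w2 95 px 113 ctr [0.6189 0.0759] [0.6194 0.0756] len 0.0374 w px 5.1749796867370605 dir 148.0
w2 115 px 73 ctr [0.6185 0.0759] [0.6186 0.0758] len 0.0333 w px 3.391993284225464 dir 145.2
w3 95 px 241 ctr [0.6169 0.0767] [0.6181 0.076 ] len 0.0366 w px 7.3022966384887695 dir 144.5
w3 115 px 209 ctr [0.6176 0.0768] [0.619  0.0764] len 0.0362 w px 6.394502639770508 dir 146.3
w6 95 px 384 ctr [0.6183 0.0762] [0.6189 0.0762] len 0.0358 w px 10.02731990814209 dir 147.1
w6 115 px 330 ctr [0.6181 0.0763] [0.6186 0.0761] len 0.0352 w px 8.041877746582031 dir 146.7
w7 95 px 173 ctr [0.6184 0.0759] [0.619  0.0757] len 0.0368 w px 6.217959403991699 dir 145.2
w7 115 px 129 ctr [0.6187 0.0758] [0.6188 0.0757] len 0.0345 w px 5.169305324554443 dir 147.9
[ 0.46275026 -0.29530687  0.29134776]
```

```bash
python3 - <<'E'
from h import *
rel([.6186,.0759,.371],down(45+80));rel([.6186,.0759,.371],down(146.5))
E
```

```text
shift [ 37.26 -15.22  -8.01] turn [  0.17   0.13 -80.03]
shift [ 37.26 -15.22  -8.01] turn [   0.15    0.17 -101.53]
```

Emit:
{"api": "carry_out", "payload": {
  "targets": [
    [[0,0,-4,0,0,-6,1],[1,-0.4,-8,0,0,-13,1],[4.5,-1.8,-8,0,0,-20,1],[8,-3.2,-8,0,0,-27,1],[11.5,-4.7,-8,0,0,-34,1],[15,-6.1,-8,0,0,-41,1],[18.5,-7.5,-8,0,0,-48,1],[22,-9,-8,0,0,-55,1],[25.5,-10.4,-8,0,0,-62,1],[29,-11.8,-8,0,0,-69,1],[33,-13.4,-8,0,0,-75,1],[36,-14.6,-8,0,0,-80,1]]
  ]
}}

```text
t: 13.67
tcp_pos: [0.6132, 0.0657, 0.3665]
tool_rot: [0.459, 0.888, -0.0, -0.003]
force: [0.7, -1.0, -2.3]
finger_gap: 0.181
gripper_force: 78.9
```

```bash
python3 - <<'E'
from h import *
s=manip.sense();print(s["q"],s["tcp_pos"]);rel([.6186,.0759,.27],down(146.5))
E
```

```text
[-0.07496117  0.41424234  1.29824391  0.00168843  1.43538652 -0.69135389] [0.61323014 0.06572374 0.36650273]
shift [0.47 1.06 9.65] turn [ -0.16  -0.34 -21.2 ]
```

Emit:
{"api": "carry_out", "payload": {
  "targets": [
    [[0.2,0.5,2,0,0,-7,1],[0.5,1.1,5,0,0,-14,1],[0.5,1.1,8,-0.2,-0.3,-21.2,1],[0.5,1.1,12,-0.2,-0.3,-21.2,1],[0.5,1.1,15,-0.2,-0.3,-21.2,1],[0.5,1.1,17.6,-0.2,-0.3,-21.2,1],[0.5,1.1,17.6,-0.2,-0.3,-21.2,1],[0.5,1.1,17.6,-0.2,-0.3,-21.2,1],[0.5,1.1,17.6,-0.2,-0.3,-21.2,1]]
  ]
}}

```text
t: 14.42
tcp_pos: [0.6203, 0.0733, 0.1939]
tool_rot: [0.291, 0.957, 0.001, 0.003]
force: [0.0, 0.3, -2.9]
finger_gap: 0.178
gripper_force: 78.7
```

```bash
python3 - <<'E'
from h import *
s=manip.sense();print(s["q"],s["tcp_pos"],s["force"],s["ft_torque"])
rel([.6186,.0759,.147],down(146.5))
i=cams.camera_info("wrist");im=cams.snapshot("wrist")[:,:,::-1];cv2.imwrite("pics/w9.png",im);np.save("w9.npy",i,allow_pickle=True)
for v in(95,115):bar(im,i,(.6186,.0759),v)
S=np.array([.6186,.0759,.059]);k=np.array([np.cos(np.radians(146.5)),np.sin(np.radians(146.5)),0])*.018
print(proj("wrist",[S,S+k,S-k,s["tcp_pos"]-[0,0,.103]],i).round(1).tolist())
hsv=cv2.cvtColor(im,cv2.COLOR_BGR2HSV)
x,y=proj("wrist",[S+k],i)[0].round().astype(int)
for r in range(y-14,y+22,3): print(r," ".join(f"{hsv[r,c,2]:3d}/{hsv[r,c,1]:3d}" for c in range(x-24,x+26,3)))
print(x)
E
```

```text
[-6.10704441e-02  5.90250678e-01  1.49181886e+00 -1.06788463e-04
  1.05373312e+00 -1.04119162e+00] [0.62028033 0.07325353 0.19385248] [ 0.04230384  0.26766479 -2.91953153] [0.02967228 0.02287919 0.01242975]
shift [0.31 0.11 4.68] turn [ 0.16  0.29 -0.34]
px 473 ctr [0.6287 0.0682] [0.6276 0.069 ] len 0.0341 w px 14.0 dir 56.1
px 434 ctr [0.629  0.0678] [0.6288 0.0683] len 0.0342 w px 11.0 dir 56.1
[[251.3, 182.6], [251.1, 162.3], [251.4, 202.1], [249.8, 198.5]]
148 179/103 179/103 177/102 162/ 94 100/ 74  55/ 23  48/  5  46/ 11  51/ 10  55/  5  48/ 11  63/ 28 101/ 76 166/106 177/105 180/105 179/105
151 179/103 181/100 157/ 96  57/ 54  45/ 11  44/  6  47/ 16  49/  5  45/ 11  52/ 15  49/ 10  52/ 10  55/ 19  69/ 41 140/104 166/112 164/114
154 178/ 99 136/ 92  44/ 35  42/ 18  46/  6  50/  5  67/ 11  62/  4  65/  8  68/  8  60/  4  55/  9  52/ 10  51/ 20  57/ 18 142/108 154/111
157 173/ 96  57/ 54  34/  8  49/  5  64/ 12  68/  4  70/  7  67/  8  60/  4  63/  4  61/  8  60/  4  62/ 12  57/ 18  54/  9  74/ 62 147/116
160 105/ 83  35/ 22  50/ 15  68/  4  70/  7  64/ 12  66/  4  77/ 13  80/ 2
[... 349 characters left out ...]
  37/  7  69/  7  68/  4  56/  5  44/  6  47/ 22  52/ 20 139/ 28 145/ 30 132/ 25  66/  0  60/  9  59/  9  61/  4  61/  8  60/ 13  49/ 16
172  47/  5  66/  8  70/  7  69/ 11  45/ 11  48/ 11  79/ 29 137/ 26 146/ 26 139/ 28 100/ 23  62/  4  62/  4  58/ 13  61/  4  65/ 16  54/ 19
175  54/ 14  68/  8  73/ 10  66/  8  46/ 11  58/  9  94/ 24 136/ 24 143/ 30 139/ 28 121/ 25  75/ 14  64/ 16  60/ 13  56/  9  59/  4  65/ 43
178  61/ 17  70/  4  67/  8  65/  4  46/  6  69/ 26  89/ 26 138/ 26 144/ 28 137/ 28 119/ 26  88/ 12  58/ 18  57/ 13  60/ 13  59/  9  81/ 79
181  81/ 76  69/  4  75/ 17  78/ 33  76/ 20  65/ 24  91/ 28 140/ 29 144/ 27 140/ 27 103/ 25  76/ 20  80/ 26  84/ 18  62/  4  63/ 12 123/106
251
```

The bar tip is at column 251, just as predicted, and in line with the slot. I'll centre and lower gently.

Emit:
{"api": "carry_out", "payload": {
  "targets": [
    [[0.3,0.12,0,0.1,0.3,-0.3,1],[0.3,0.12,1,0.1,0.3,-0.3,1],[0.3,0.12,2,0.1,0.3,-0.3,1],[0.3,0.12,2.7,0.1,0.3,-0.3,1],[0.3,0.12,3.1,0.1,0.3,-0.3,1],[0.3,0.12,3.4,0.1,0.3,-0.3,1],[0.3,0.12,3.6,0.1,0.3,-0.3,1],[0.3,0.12,3.6,0.1,0.3,-0.3,1]]
  ]
}}

```text
t: 15.13
tcp_pos: [0.618, 0.076, 0.157]
tool_rot: [0.289, 0.957, 0.0, -0.001]
force: [-0.4, -0.4, -1.5]
finger_gap: 0.177
gripper_force: 78.9
```

```bash
python3 - <<'E'
from h import *
s=manip.sense();print(s["tcp_pos"],s["force"],s["ft_torque"],s["finger_gap"]*85)
rel([.6186,.0759,.147],down(146.5))
E
```

```text
[0.61798874 0.0759642  0.15702929] [-0.37378322 -0.36858625 -1.5480132 ] [0.00764602 0.05021979 0.01264612] 15.049753134724144
shift [-0.06  0.03  1.  ] turn [ 0.03 -0.07 -0.04]
```

The foot is 5 mm below the bar's top with no contact force, so the slot is over the bar. I'll lower 8 mm more.

Emit:
{"api": "carry_out", "payload": {
  "targets": [
    [[0,0,0.3,0,0,0,1],[0,0,0.6,0,0,0,1],[0,0,0.8,0,0,0,1],[0,0,0.8,0,0,0,1]]
  ]
}}

```text
t: 15.47
tcp_pos: [0.6179, 0.076, 0.1492]
tool_rot: [0.288, 0.957, 0.0, -0.0]
force: [-0.9, 0.0, -2.1]
finger_gap: 0.184
gripper_force: 78.9
```

Emit:
{"api": "carry_out", "payload": {
  "targets": [
    [[0,0,0,0,0,4,1],[0,0,0,0,0,8,1],[0,0,0,0,0,12,1],[0,0,0,0,0,16,1],[0,0,0,0,0,20,1],[0,0,0,0,0,24,1],[0,0,0,0,0,28,1],[0,0,0,0,0,32,1],[0,0,0,0,0,36,1],[0,0,0,0,0,40,1],[0,0,0,0,0,40,1]]
  ]
}}

```text
t: 16.38
tcp_pos: [0.6185, 0.0758, 0.1497]
tool_rot: [0.599, 0.801, 0.001, 0.0]
force: [0.3, 0.5, -2.7]
finger_gap: 0.174
gripper_force: 78.9
```

```bash
python3 - <<'E'
from h import *
s=manip.sense();x=R.from_quat(s["tool_rot"]).apply([1,0,0]);print(s["tcp_pos"],s["force"],s["ft_torque"],s["finger_gap"]*85,np.degrees(np.arctan2(x[1],x[0])),s["tau"][5],s["q"])
E
```

```text
[0.61848914 0.07581083 0.14974844] [ 0.29399957  0.46239938 -2.70187721] [-0.00718763 -0.08000624  0.03577937] 14.773097606594014 106.41374463059125 0.3960533067584038 [-5.74284960e-02  6.47300998e-01  1.52529938e+00  8.09663508e-04
  9.68112495e-01 -3.44360877e-01]
```

Emit:
{"api": "carry_out", "payload": {
  "targets": [
    [[0,0,0,0,0,4,1],[0,0,0,0,0,8,1],[0,0,0,0,0,12,1],[0,0,0,0,0,16,1],[0,0,0,0,0,20,1],[0,0,0,0,0,24,1],[0,0,0,0,0,28,1],[0,0,0,0,0,32,1],[0,0,0,0,0,32,1]]
  ]
}}

```text
t: 17.13
tcp_pos: [0.6185, 0.0756, 0.1498]
tool_rot: [0.796, 0.605, 0.0, 0.0]
force: [1.1, -0.1, -3.0]
finger_gap: 0.178
gripper_force: 78.9
```

```bash
cat > q.py <<'E'
from h import *
s=manip.sense();x=R.from_quat(s["tool_rot"]).apply([1,0,0]);print(s["t"],s["tcp_pos"],s["force"],s["ft_torque"],s["finger_gap"]*85,"yaw",np.degrees(np.arctan2(x[1],x[0])),s["tau"][5],s["q"][5])
E
python3 q.py
```

```text
17.1333 [0.61852803 0.07557642 0.14977758] [ 1.0697253  -0.1391489  -3.02364525] [-0.11018809 -0.16867783  0.05413378] 15.158730611968986 yaw 74.50309213642726 0.39877356961369514 0.212533394117263
```

Emit:
{"api": "carry_out", "payload": {
  "targets": [
    [[0,0,0,0,0,2,1],[0,0,0,0,0,4,1],[0,0,0,0,0,4,1]]
  ]
}}

```text
t: 17.38
tcp_pos: [0.6186, 0.0757, 0.1498]
tool_rot: [0.816, 0.578, 0.001, 0.0]
force: [0.5, -1.4, -2.9]
finger_gap: 0.175
gripper_force: 78.8
```

```bash
python3 q.py
```

```text
17.3833 [0.61857613 0.07568159 0.14982735] [ 0.5467479  -1.37205054 -2.91788072] [-0.35913025 -0.15509731  0.0138888 ] 14.901575439486466 yaw 70.60587224679738 0.22065607365220785 0.2806603248163175
```

Emit:
{"api": "carry_out", "payload": {
  "targets": [
    [[0,0,0,0,0,2,1],[0,0,0,0,0,4,1],[0,0,0,0,0,4,1]]
  ]
}}

```text
t: 17.63
tcp_pos: [0.6186, 0.0757, 0.1499]
tool_rot: [0.836, 0.549, 0.001, 0.0]
force: [0.8, -0.6, -3.1]
finger_gap: 0.172
gripper_force: 78.9
```

```bash
python3 q.py
```

```text
17.6333 [0.61859818 0.07565365 0.14986095] [ 0.80886313 -0.564081   -3.07741362] [-0.39163493 -0.2160483   0.09276435] 14.65894074248936 yaw 66.60147266111377 0.22217607591301203 0.35052359549996026
```

Emit:
{"api": "carry_out", "payload": {
  "targets": [
    [[0,0,0,0,0,2,1],[0,0,0,0,0,4,1],[0,0,0,0,0,4,1]]
  ]
}}

```text
t: 17.88
tcp_pos: [0.6184, 0.0755, 0.1498]
tool_rot: [0.854, 0.521, 0.0, 0.0]
force: [0.8, -2.8, -3.9]
finger_gap: 0.178
gripper_force: 80.0
```

```bash
python3 q.py
```

```text
17.8833 [0.6184233  0.07553346 0.1498452 ] [ 0.81939908 -2.80270228 -3.90610139] [-0.61067153 -0.15095192  0.69369583] 15.116198076121044 yaw 62.74718185848518 0.8587972819805145 0.4186300766184776
```

Emit:
{"api": "carry_out", "payload": {
  "targets": [
    [[0,0,0,0,0,2,1],[0,0,0,0,0,3,1],[0,0,0,0,0,3,1]]
  ]
}}

```text
t: 18.13
tcp_pos: [0.6182, 0.0755, 0.1499]
tool_rot: [0.867, 0.499, -0.0, 0.001]
force: [0.6, -3.5, -1.3]
finger_gap: 0.18
gripper_force: 87.4
```

```bash
python3 q.py
```

```text
18.1333 [0.61823801 0.07550506 0.14985459] [ 0.57166676 -3.45948469 -1.25810806] [-0.79992162 -0.11118418  1.51254951] 15.271566577161565 yaw 59.80234855840907 1.5469946712255478 0.4707177403482432
```

Torque rose to 1.5 N m at the expected angle (bar about 73°, plus slot play), so the screw is on its stop. I'll back off inside the slot play and lift clear.

Emit:
{"api": "carry_out", "payload": {
  "targets": [
    [[0,0,0,0,0,0,1],[0,0,0,0,0,-4,1],[0,0,0,0,0,-8,1],[0,0,0,0,0,-12,1],[0,0,0,0,0,-12,1],[0,0,-1,0,0,-12,1],[0,0,-2,0,0,-12,1],[0,0,-4,0,0,-12,1],[0,0,-6,0,0,-12,1],[0,0,-6,0,0,-12,1]]
  ]
}}

```text
t: 18.97
tcp_pos: [0.6208, 0.0763, 0.2149]
tool_rot: [0.812, 0.583, 0.004, 0.002]
force: [0.6, 0.7, -2.0]
finger_gap: 0.179
gripper_force: 79.1
```

```bash
python3 q.py; python3 - <<'E'
from h import *
i=cams.camera_info("wrist");im=cams.snapshot("wrist")[:,:,::-1];cv2.imwrite("pics/w10.png",im);np.save("w10.npy",i,allow_pickle=True)
s=manip.sense();rel([.6186,.0759,.38],down(72));rel([.461,-.293,.38],down(45))
E
```

```text
18.9667 [0.620836   0.07628016 0.21494105] [ 0.61022481  0.67762363 -2.03224069] [-0.02612324 -0.06396929 -0.07561139] 15.184943927239983 yaw 71.36626611080536 0.0012722071187454276 0.2670766645729978
shift [-1.000e-02 -1.000e-02 -1.671e+01] turn [ 0.33 -0.2  -0.62]
shift [-40.    -3.17 -16.87] turn [ 0.28 -0.27 26.38]
```

Emit:
{"api": "carry_out", "payload": {
  "targets": [
    [[0,0,-4,0,0,0,1],[0,0,-8,0,0,0,1],[0,0,-12,0,0,0,1],[0,0,-16.7,0,0,0,1],[-3,0,-16.7,0,0,0,1],[-6,0,-16.7,0,0,0,1],[-9,0,-16.7,0,0,0,1],[-9,0,-16.7,0,0,0,1],[-9,0,-16.7,0,0,0,1]]
  ]
}}

```text
t: 19.77
tcp_pos: [0.5885, -0.0105, 0.3756]
tool_rot: [0.813, 0.583, -0.0, -0.002]
force: [-0.7, 0.6, -2.9]
finger_gap: 0.178
gripper_force: 79.0
```

```bash
python3 q.py; python3 - <<'E'
from h import *
i=cams.camera_info("wrist");im=cams.snapshot("wrist")[:,:,::-1];cv2.imwrite("pics/w11.png",im);np.save("w11.npy",i,allow_pickle=True)
for v in(95,105,115):bar(im,i,(.6186,.0759),v)
print("held key foot px",proj("wrist",[manip.sense()["tcp_pos"]-[0,0,.103]],i).round(1),"screw",proj("wrist",[[.6186,.0759,.059]],i).round(1))
B=FOOT-.045*D0
q=proj("wrist",[B+.06*U,B+.074*U,FOOT+.06*U-.053*D0],i);print(q.round(1).tolist())
x,y=q[0].round().astype(int);hsv=cv2.cvtColor(im,cv2.COLOR_BGR2HSV)
if 30<x<480 and 30<y<350:
    m=(hsv[y-22:y+22,x-22:x+22,2]<45).astype(np.uint8);n,l,st,ce=cv2.connectedComponentsWithStats(m)
    for k in range(1,n):
        if st[k,4]>10: print("dark",st[k],ce[k]+[x-22,y-22])
E
```

```text
19.7667 [ 0.5884538  -0.01054585  0.37558781] [-0.69798582  0.58521888 -2.94102448] [ 0.05743378  0.02067521 -0.04889066] 15.113951856101092 yaw 71.25704538904242 -0.0299656146671623 0.1182687021297231
px 213 ctr [0.6178 0.0763] [0.6177 0.0759] len 0.0349 w px 10.0 dir 71.2
px 197 ctr [0.6179 0.0764] [0.6167 0.0762] len 0.0351 w px 8.617522239685059 dir 73.7
px 175 ctr [0.6184 0.0769] [0.6175 0.0766] len 0.0338 w px 7.6338958740234375 dir 73.6
held key foot px [[250.8 199.7]] screw [[251.7  80. ]]
[[331.8, 178.8], [327.1, 183.7], [338.8, 178.5]]
dark [17 15 10 15 94] [331.65957447 179.25531915]
```

The bar now lies at 73.6°, which is screw 1.80, and the mortise is still exactly where predicted for square. Next, back to the stand.

```bash
python3 - <<'E'
from h import *
i=np.load("w8.npy",allow_pickle=True).item();print(onplane("wrist",[[250,107],[295,152],[206,157],[250.5,154.5]],.032,i).round(4).tolist())
rel([.462,-.2942,.376],down(45));rel([.462,-.2942,.15],down(45))
E
```

```text
[[0.5011, -0.2544, 0.032], [0.5023, -0.333, 0.032], [0.4184, -0.2581, 0.032], [0.4605, -0.2957, 0.032]]
shift [-31.02  -2.92  -0.09] turn [-0.17 -0.08 26.35]
shift [-31.07  -2.86  22.51] turn [-0.17 -0.08 26.35]
```

Emit:
{"api": "carry_out", "payload": {
  "targets": [
    [[-3,0,0,0,0,3,1],[-7,-0.5,0,0,0,7,1],[-11,-1,0,0,0,11,1],[-15,-1.4,0,0,0,15,1],[-19,-1.8,0,0,0,19,1],[-23,-2.2,0,0,0,23,1],[-27,-2.6,0,0,0,26.3,1],[-31.1,-2.9,0,0,0,26.3,1],[-31.1,-2.9,0,0,0,26.3,1],[-31.1,-2.9,0,0,0,26.3,1],[-31.1,-2.9,0,0,0,26.3,1]]
  ]
}}

```text
t: 20.73
tcp_pos: [0.4636, -0.2942, 0.3755]
tool_rot: [0.923, 0.384, 0.001, -0.002]
force: [-0.1, 0.1, -2.4]
finger_gap: 0.177
gripper_force: 78.8
```

```bash
python3 q.py; python3 - <<'E'
from h import *
rel([.461,-.2948,.15],down(45));rel([.461,-.2948,.1105],down(45))
E
```

```text
20.7333 [ 0.46357071 -0.29416153  0.37554128] [-0.12454746  0.05493723 -2.35053341] [ 0.03984627 -0.01727784  0.01138688] 15.040566735193302 yaw 45.17008211007068 0.000663412683934439 0.011844570510842206
shift [-0.28 -0.08 22.55] turn [-0.15 -0.13  0.17]
shift [-0.28 -0.07 26.5 ] turn [-0.15 -0.13  0.17]
```

Emit:
{"api": "carry_out", "payload": {
  "targets": [
    [[-0.3,-0.1,4,0,0,0,1],[-0.3,-0.1,8,0,0,0,1],[-0.3,-0.1,12,0,0,0,1],[-0.3,-0.1,16,0,0,0,1],[-0.3,-0.1,20,0,0,0,1],[-0.3,-0.1,23,0,0,0,1],[-0.3,-0.1,25,0,0,0,1],[-0.3,-0.1,26,0,0,0,1],[-0.3,-0.1,26.3,0,0,0,1],[-0.3,-0.1,26.3,0,0,0,1],[-0.3,-0.1,26.3,0,0,0,1]]
  ]
}}

```text
t: 21.65
tcp_pos: [0.4618, -0.2965, 0.1145]
tool_rot: [0.923, 0.385, 0.001, 0.001]
force: [0.5, -0.0, -2.0]
finger_gap: 0.174
gripper_force: 78.8
```

```bash
python3 q.py
```

```text
21.65 [ 0.46176181 -0.29650079  0.1145212 ] [ 0.46584091 -0.03394834 -2.01138155] [-0.01852168  0.00244557  0.04296677] 14.778733369634743 yaw 45.23250818545248 0.0012073506150045432 0.005294763512190791
```

Emit:
{"api": "carry_out", "payload": {
  "targets": [
    [[0,0,0.2,0,0,0,1],[0,0,0.3,0,0,0,1],[0,0,0.35,0,0,0,1],[0,0,0.35,0,0,0,1]]
  ]
}}

```text
t: 21.98
tcp_pos: [0.4606, -0.2966, 0.1104]
tool_rot: [0.923, 0.384, 0.001, 0.0]
force: [-0.1, 0.8, -3.2]
finger_gap: 0.176
gripper_force: 78.8
```

Emit:
{"api": "carry_out", "payload": {
  "targets": [
    [[0,0,0.05,0,0,0,1],[0,0,0.1,0,0,0,1],[0,0,0.1,0,0,0,1]]
  ]
}}

```text
t: 22.23
tcp_pos: [0.4606, -0.2966, 0.1101]
tool_rot: [0.923, 0.384, 0.0, 0.0]
force: [-1.0, 1.0, 6.1]
finger_gap: 0.173
gripper_force: 80.1
```

The floor is touched with about 8 N. I'll release slowly and rise.

Emit:
{"api": "carry_out", "payload": {
  "targets": [
    [[0,0,0,0,0,0,1.8],[0,0,0,0,0,0,2.2],[0,0,0,0,0,0,3],[0,0,0,0,0,0,5],[0,0,0,0,0,0,8.5],[0,0,0,0,0,0,8.5],[0,0,0,0,0,0,8.5],[0,0,0,0,0,0,8.5],[0,0,-2,0,0,0,8.5],[0,0,-5,0,0,0,8.5],[0,0,-9,0,0,0,8.5],[0,0,-13,0,0,0,8.5]]
  ],
  "force": 20
}}

```text
t: 23.23
tcp_pos: [0.4597, -0.2958, 0.2393]
tool_rot: [0.923, 0.384, -0.0, -0.002]
force: [0.7, -0.6, 0.5]
finger_gap: 0.994
gripper_force: 0.0
```

Emit:
{"api": "carry_out", "payload": {
  "targets": [
    [[0,0,-4,0,0,0,8.5],[0,0,-6,0,0,0,8.5],[0,0,-6,0,0,0,8.5],[0,0,-6,0,0,0,8.5],[0,0,-6,0,0,0,8.5],[0,0,-6,0,0,0,8.5]]
  ]
}}

```text
t: 23.73
tcp_pos: [0.4595, -0.2957, 0.2968]
tool_rot: [0.923, 0.384, -0.001, -0.002]
force: [-0.2, -0.5, -0.5]
finger_gap: 0.997
gripper_force: 0.0
```

```bash
python3 q.py; python3 - <<'E'
from h import *
i=cams.camera_info("wrist");im=cams.snapshot("wrist")[:,:,::-1];cv2.imwrite("pics/w12.png",im)
hsv=cv2.cvtColor(im,cv2.COLOR_BGR2HSV).astype(int)
k=np.array([np.cos(np.pi/4),np.sin(np.pi/4)])*.025;P=np.array([.461,-.2955])
q=proj("wrist",[[*P,.13],[*(P+k),.13],[*(P-k),.13]],i);print(q.round(1).tolist())
x,y=q[0].round().astype(int)
for r in range(y-32,y+33,8): print(r," ".join(f"{hsv[r,c,2]:3d}" for c in range(x-20,x+22,2)))
print("x",x,[int(v) for v in hsv[y-36:y+36:2,x,2]])
# before/after in fixed cameras
for n in("top","side"):
    a=cv2.imread(f"pics/{n}0.png");b=cams.snapshot(n)[:,:,::-1];cv2.imwrite(f"pics/{n}1.png",b)
    d=cv2.absdiff(a,b).max(2)>40
    for nm,(xx,yy) in dict(glue=(.482,.29),wax=(.633,.382),mallet=(.673,-.366),stand=(.46,-.295)).items():
        u,v=proj(n,[[xx,yy,.05]])[0].round().astype(int)
        if 15<v<370 and 15<u<497: print(n,nm,d[v-15:v+15,u-15:u+15].sum())
E
```

```text
23.7333 [ 0.45946232 -0.29569675  0.29678206] [-0.15473769 -0.54485809 -0.46544912] [-0.02654542 -0.00330213  0.01477389] 84.74911093837581 yaw 45.163946657677855 -6.09120988315226e-06 0.005351295966154294
[[252.6, 176.9], [252.7, 151.2], [252.5, 201.3]]
145  54  54  51  68  75 123 123  74  47  48  42  46  45  55 127 143  79  56  53  63  78
153  73  75  77  79  78 133 105  74  79  79  77  78  79  73  78 134  81  53  51  48  49
161  80  78  82  79  87 142 123  80  84  83  85  83  83  81  63  82  50  40  40  40  42
169  47  68  74  70  78  91  84  80  85  86  84  83  86  78  56  53  44  40  42  28  28
177  77  63  40  35  34  39  62  78  83  80  85  84  82  75  54  54  48  54  55  46  60
185 162 160 141  98  78  74  68  76  84  84  84  82  81  70  60  70  72  86 103 116 116
193 163 166 173 172 168 164 136  81  81  85  82  82  74  69  67  96 103 101 104 132 165
201 187 185 184 180 172 168 174 168 157 152 152 157 163 169 164 159 166 167 163 165 169
209 171 177 185 186 189 186 186 186 179 174 174 179 179 170 169 168 174 174 167 167 167
x 253 [76, 58, 42, 44, 48, 64, 77, 85, 82, 84, 85, 82, 84, 84, 84, 84, 85, 83, 85, 81, 82, 81, 84, 83, 81, 83, 82, 81, 82, 84, 152, 170, 176, 177, 174, 177]
top glue 0
top wax 0
top mallet 0
top stand 238
side glue 831
side wax 0
side mallet 0
side stand 83
```

The key is upright in the stand, with its grip where predicted. The wax and mallet are unchanged in both fixed views. The glue is unchanged in the top view, and in the side view the arm probably covers it. I'm handing in.

```bash
python3 -c "
from station import sign_off
print(sign_off())"
```

```text
the job is handed in; nothing more can be done
None
```

I handed in the job at about 24 s: the leg's block squarely faces the pointer, the screw is tight on its stop, the key stands upright in its stand, and the glue, mallet and wax look undisturbed.

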